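# Find the 50 g check weight in the covered accessory tray

### The arm

A 6-joint arm with a two-finger parallel gripper is mounted at the origin on a cart in front of the work surface, level with it; the furniture and walls round the work are solid. World frame = base frame: x ahead of the robot, y to its left, z up, the work surface at z = 0. Lengths are in m, angles in degrees, forces in N, time in s.
With the tool pointing down it reaches from about 0.275 to 1 m from the base axis. Payload 8.4 kg.
Tool frame: the origin (TCP) lies midway between the tips of the shut fingers; the grasp point (between the pads) lies 19 mm behind it; z points along the fingers, x is the direction in which the jaws open and shut, and the axes are right-handed (so a half turn about z gives the same grasp; the last joint's range is limited). The gripper opens to 85 mm and grips with 20 to 120 N. Pads are 22 mm wide; open, the fingers measure 114 mm over their backs; the gripper's body (76 mm by 85 mm) begins 54 mm behind the grasp point. The pads swing forward as they close: fully open they stand 13 mm farther back than shut.
Start: joints at [74.118, 20.225, 93.587, -0, 66.188, -0.138], TCP at [0.17, 0.602, 0.231] pointing down, gripper open.
Joint ranges: [-150.9, 150.9], [-52.94, 120.26], [3.33, 152.33], [-74.26, 254.26], [0, 154.13], [-172.89, 172.89]. Speed limits (degrees/s): [127.2, 127.2, 159.86, 180, 180, 180].

### API

Orientations are given as [roll, pitch, yaw] about the fixed x, y, z axes, in that order (R = Rz(yaw) Ry(pitch) Rx(roll)).
In Python, from cell import * gives the robot as it stands.
- The arm moves only by the tool send_rows, never from a script. Its argument "increments" is a list of rows, each a list of 5 numbers: the finger opening in m, from 0 to 0.0854, then the shift along the tool's x, y, z in m, then the turn about the tool's z in rad. A call has exactly 8 rows; each row is the pose to reach, as a shift and turn from the pose commanded when the call began, along the tool's axes at that moment; what a row does not reach only later rows make up. A row lasts 1/12 s, in which the tool goes at most 41.7 mm and 7.16 degrees, less where a joint would pass 70% of its speed; a pose out of reach is approached as far as the arm can. A call with a gripper value outside its range is refused whole. The fingers move at their own pace and stop on an object; the grip force is fixed at half the most. Time passes only in rows, so rows that repeat a pose let the fingers close, or fill a call up. It gives the time, the measured TCP pose, the force and the opening at its end, in the units of the state.
- read_state(): the state, without advancing time (a new reading comes with each control period).
- snapshot(name): name is "scene" or "side" or "wrist"; returns a dict with "frame" (400x640x3 uint8, red, green, blue), "K" (3x3 intrinsics, pixels), "pose" (4x4, takes a point from camera to world coordinates); the wrist camera has in their place "T_tool_cam" (4x4, takes a point from camera to tool coordinates, whose origin is the TCP and whose axes are the tool frame's). Camera axes: x right, y down, z forward; pixel columns grow to the right and rows downward; lengths in m; the calibration is good to about 2 mm. The wrist camera is an equidistant fisheye: a pixel r from the principal point sees the ray r / f radians off the axis. A picture is of the moment at which its call begins: read the wrist's pose just before it. There is no depth.
- sign_off(): hands the job in, once; it reports no verdict.
The state is a dict: "t": time; "q": joint angles; "qd": joint speeds; "effort": joint torques, N m; "tcp_pos": TCP position; "tool_rot": TCP orientation; "force": force on the tool from outside, world axes, zero at the start; "wrist_torque": the same for the moment, N m; "width": finger opening in m.
Only numpy, scipy, OpenCV 4.12 (cv2) and the standard library are available. Lean on these libraries where they do the work, as an engineer would, in place of code of your own. Each camera call takes 0.05 s, during which the arm holds its last target.

### The job

Get the small white scale at the front of the bench ready for its check: move the thread spool off the tray's deck and stand it upright on the worktop, then slide the tray's cover all the way toward the deck end so that every pocket is bare. Find the larger, 50 g weight, lift it out and set it gently upright in the middle of that scale's steel pan. Leave the cover open, the other parts in their pockets, and everything else on the bench undisturbed.

Things in the scene. Friction and masses are not known exactly. Their poses are not given: they have to be found in the camera images.
- tray: grey fixed tray, 208 (x) x 182 (y) x 55 mm; origin: centre of its underside, z up. +x half: three pockets. -x half (robot side): solid flat deck 44 mm up. Side guides (inner faces y +-83 mm, tops 55 mm up, lips over the cover's edges) and end stops (inner faces x +-99.5 mm, 51 mm up) let the cover slide along x only; it cannot be lifted off
- pockets (a point): middle of the row of three pockets at rim height (44 mm up), 50 mm from the tray's origin toward its +x; axes as the tray's. Pockets: 84 mm in x by 46 mm in y, at y -52, 0, 52 mm from here, 36 mm deep with dark floors (8 mm over the worktop), 6 mm walls between, 42 mm high
- cover_grip (a point): centre of the black upright rib (12 mm thick in x, 66 mm in y, 26 mm high, top 75 mm over the worktop) in the middle of the loose aluminium cover, 100 (x) x 162 (y) x 5 mm, 0.25 kg, light friction. Axes as the tray's. Closed: at x +40 to +49 mm in the tray frame, all pockets hidden. Fully open, at the front stop: x -49.5 mm, all bare
- weight_50_mid (a point): centre (15 mm up) of the 50 g weight: cream-brass knob weight, 24 mm across, narrower knob on top, 30 mm high, z up, the larger of the two weights. It stands in one of the three pockets (which one varies), near the middle, with 25 mm or more free either side along tray x
- weight_20_mid (a point): centre of the smaller 20 g weight, like the other but 18 mm across and 23 mm high, in another pocket; stays there
- clamp_block_mid (a point): centre of the body of a spare rail clamp, light grey block 23 x 40 x 22 mm with a black thumb screw on top (32 mm in all), in the last pocket; stays there
- spool_b_mid (a point): centre (25 mm up) of the spool of white thread with orange flanges, 40 mm across, 50 mm high, 45 g, z up; at the start it stands on the tray's deck in the way of the cover. The worktop's free strip begins at about world x 0.39
- pan (a point): centre of the top face of the round steel pan (88 mm across, 40 mm over the worktop) of the white bench scale, which is fixed, 116 (x) x 130 (y) mm, its centre 12 mm from this point toward the point's -x; x and y along its sides, z up
- reel_front (a point): fixed point: front end of the nearest, rightmost bars of the big fixed yarn reel. The reel fills the space from here back (+x) and to the left (+y), 100 to 420 mm over the worktop: keep the gripper and wrist nearer the robot there
- tape_roll_mid (a point): centre of a bystander: a flat roll of cream tape lying down, 67 mm across and 19 mm high; z up, standing on the worktop; not to be disturbed
- oil_bottle_mid (a point): centre of a bystander: a small white oil bottle with a red nozzle, standing, 32 mm across and 119 mm high; z up, standing on the worktop; not to be disturbed
- cop_cream_mid (a point): centre of a bystander: a standing spindle of cream yarn with blue ends, 42 mm across and 158 mm high; z up, standing on the worktop; not to be disturbed
- tape_measure_mid (a point): centre of a bystander: a yellow tape measure, 32 x 67 x 55 mm; z up, standing on the worktop; not to be disturbed
- glue_stick_mid (a point): centre of a bystander: a standing yellow glue stick with a red cap, 22 mm across and 89 mm high; z up, standing on the worktop; not to be disturbed
There are look-alikes about, which are no part of the job. What is shaped like the part that bears spool_b_mid but black, pink or purple is not meant.

How it is judged:
By the outcome, as a careful person would: the job done as asked, in the order asked, and still so for the second after the job is handed in, with the robot touching nothing.
It also fails if it takes over 64 s, if anything falls off the work surface, if the arm or the gripper's body presses on something with over 40 N, if the wrist force passes 120 N, or if a joint passes its speed limit or range.

## Working session

There is one attempt and no reset: what is moved stays moved. The work goes in short steps, Python scripts to look and compute and a tool call to move; the robot and the scene stay as the last step left them, time stands still between calls to the robot, and variables do not carry over. Pictures are saved under pics/ and viewed, and the job is handed in when it is done.

Besides the shell and the picture viewer there is one more tool, called after "Call:" as name([rows], argument=value, ...), one row to a line, values as JSON. send_rows: Moves the arm, as the interface text tells. Its arguments: {"type":"object","properties":{"increments":{"type":"array","items":{"type":"array","items":{"type":"number"}}}},"required":["increments"]}

```bash
ls; mkdir -p pics
python3 - <<'E'
from cell import *
import cv2,numpy as np
s=read_state(); print(s)
for n in ["scene","side","wrist"]:
    d=snapshot(n); cv2.imwrite(f"pics/{n}0.png",d["frame"][:,:,::-1]); print(n,d["K"].round(2).tolist(),(d["pose"] if "pose" in d else d["T_tool_cam"]).round(4).tolist())
E
```

```text
pics
{'t': 0.0, 'q': array([ 7.41192376e+01,  2.02619823e+01,  9.36282681e+01,  1.12032736e-03,
        6.61881498e+01, -1.37903485e-01]), 'qd': array([ 0.01165438, -0.02036121, -0.02029921,  0.12318153,  0.07631406,
       -0.06379183]), 'effort': array([-2.77508334e-03, -6.05245471e+01, -3.42074203e+01, -2.88915935e-04,
        9.01569292e-03, -2.71289440e-05]), 'tcp_pos': array([0.16944536, 0.6011056 , 0.23057321]), 'tool_rot': array([-1.79998787e+02,  7.83974572e-02,  7.42566889e+01]), 'force': array([-0.6409492 ,  0.94761848,  0.21419643]), 'wrist_torque': array([-0.01211944,  0.02170849,  0.01142081]), 'width': 0.08546376440139958}
scene [[426.19, 0.0, 316.28], [0.0, 426.19, 199.8], [0.0, 0.0, 1.0]] [[-0.7733, -0.5018, 0.3876, -0.0537], [-0.6341, 0.6116, -0.4731, 0.7506], [0.0004, -0.6116, -0.7912, 1.3518], [0.0, 0.0, 0.0, 1.0]]
side [[386.7, 0.0, 324.36], [0.0, 386.7, 197.79], [0.0, 0.0, 1.0]] [[0.1952, -0.7783, 0.5967, -0.0889], [-0.9807, -0.1604, 0.1115, -0.1272], [0.009, -0.607, -0.7947, 0.9866], [0.0, 0.0, 0.0, 1.0]]
wrist [[309.71, 0.0, 321.73], [0.0, 309.71, 201.82], [0.0, 0.0, 1.0]] [[1.0, 0.0, 0.0006, 0.0008], [-0.0002, 0.9463, 0.3233, -0.083], [-0.0006, -0.3233, 0.9463, -0.1427], [0.0, 0.0, 0.0, 1.0]]
```

View pics/scene0.png

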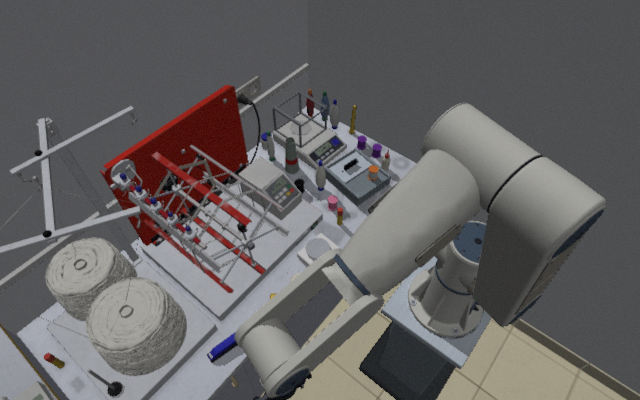

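View pics/side0.png

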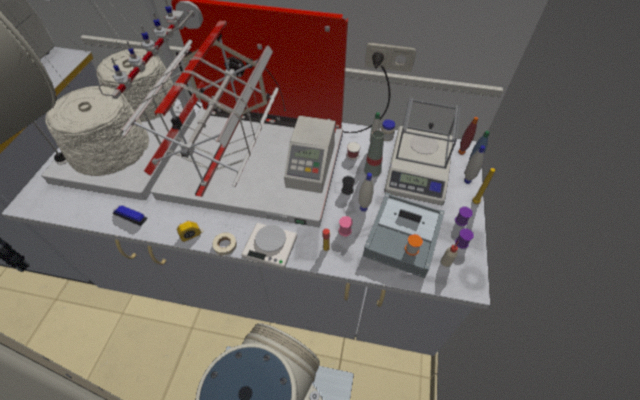

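View pics/wrist0.png

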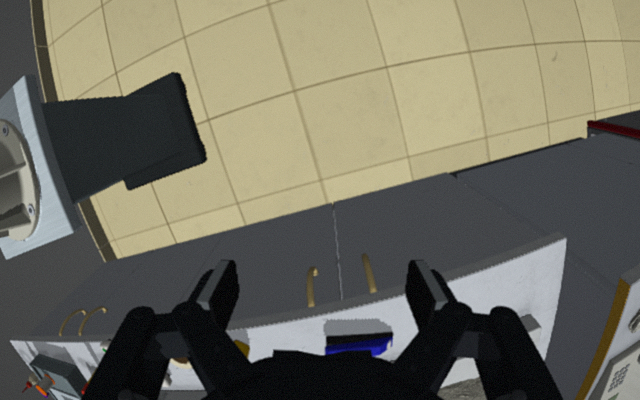

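The side view shows the spool at about (414,245), the cover rib at (409,216), the front scale pan at (270,239), the tape roll at (223,244) and the tape measure at (188,230). I'll enlarge the crop and measure.

```bash
cat > h.py <<'E'
from cell import *
import cv2,numpy as np
from scipy.spatial.transform import Rotation as Ro
def ray(d,uv):
    K=d["K"];p=np.array([(uv[0]-K[0,2])/K[0,0],(uv[1]-K[1,2])/K[1,1],1.])
    T=d["pose"];return T[:3,3],T[:3,:3]@p
def onz(d,uv,z):
    o,r=ray(d,uv);return (o+r*(z-o[2])/r[2]).round(4)
def wpose(s,d):
    T=np.eye(4);T[:3,:3]=Ro.from_euler('xyz',s["tool_rot"],degrees=True).as_matrix();T[:3,3]=s["tcp_pos"];return T@d["T_tool_cam"]
def wonz(s,d,uv,z):
    K=d["K"];v=np.array([uv[0]-K[0,2],uv[1]-K[1,2]]);r=np.hypot(*v);th=r/K[0,0]
    c=np.array([*(np.sin(th)*v/max(r,1e-9)),np.cos(th)]);T=wpose(s,d);o=T[:3,3];w=T[:3,:3]@c
    return (o+w*(z-o[2])/w[2]).round(4)
def proj(d,p):
    T=d["pose"];c=T[:3,:3].T@(np.asarray(p)-T[:3,3]);u=d["K"]@c;return (u[:2]/u[2]).round(1)
def wproj(s,d,p):
    T=wpose(s,d);c=T[:3,:3].T@(np.asarray(p)-T[:3,3]);th=np.arctan2(np.hypot(c[0],c[1]),c[2]);n=c[:2]/np.hypot(c[0],c[1]);return (n*th*d["K"][0,0]+d["K"][:2,2]).round(1)
def st():
    s=read_state();print("t",round(s["t"],2),"tcp",s["tcp_pos"].round(4),"rot",s["tool_rot"].round(2),"F",s["force"].round(1),"w",round(s["width"],4),"q",s["q"].round(1));return s
E
python3 - <<'E'
from h import *
d=snapshot("side");f=d["frame"][:,:,::-1]
c=f[160:300,330:500];cv2.imwrite("pics/s1.png",cv2.resize(c,None,fx=4.5,fy=4,interpolation=cv2.INTER_CUBIC)[:600])
c=f[190:280,170:370];cv2.imwrite("pics/s2.png",cv2.resize(c,None,fx=4,fy=4,interpolation=cv2.INTER_CUBIC))
E
```

```text
(no output)
```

View pics/s1.png

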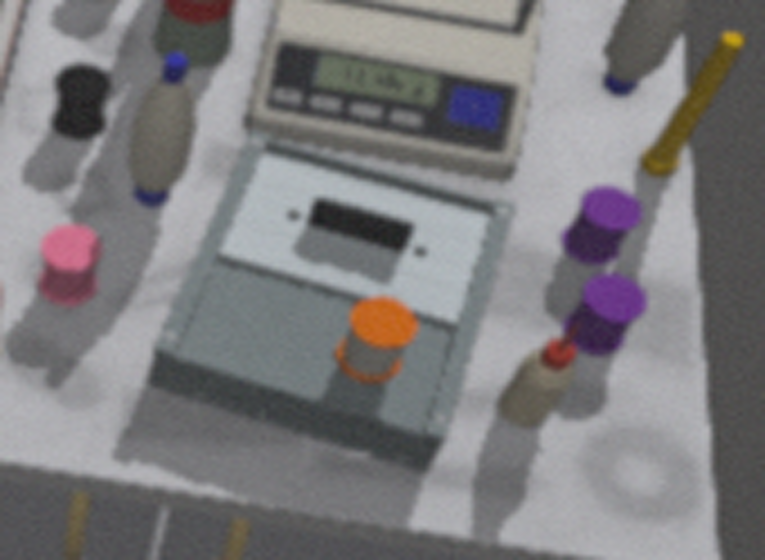

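View pics/s2.png

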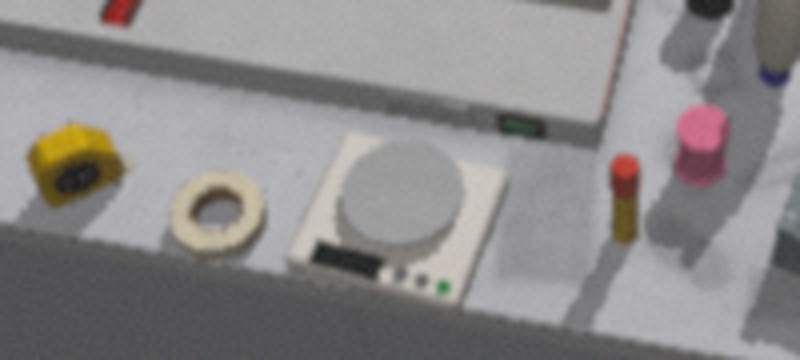

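Run:
```python
from h import *
d=snapshot("side");f=d["frame"]
hsv=cv2.cvtColor(f,cv2.COLOR_RGB2HSV)
A=lambda x,y:(330+x/4.5,160+y/4)
B=lambda x,y:(170+x/4,190+y/4)
for n,uv,z in [("spool",A(382,323),.094),("tTL",A(258,140),.055),("tTR",A(503,208),.055),("tBL",A(165,350),.055),("tBR",A(435,435),.055),("ribL",A(312,207),.075),("ribR",A(412,233),.075),("rib",A(361,213),.075),("pan",B(402,195),.04),("panL",B(340,190),.04),("panR",B(465,200),.04),("scaleBL",B(290,258),.03),("scBR",B(458,300),.03),("scTR",B(507,180),.03),("scTL",B(350,135),.03),
 ("tapeR",B(217,213),.019),("glue top",B(625,165),.089),("oil top",A(560,350),.119),("pink",A(70,245),.05),("edgeL",A(0,460),0),("edgeR",A(700,558),0),("cop?",A(175,65),.158),("tm",B(75,135),.055),("purple",A(613,300),.05)]:
    print(n,onz(d,uv,z))
```

```text
spool [ 0.4881 -0.2683  0.094 ]
tTL [ 0.66   -0.1828  0.055 ]
tTR [ 0.6289 -0.3471  0.055 ]
tBL [ 0.4647 -0.1448  0.055 ]
tBR [ 0.4323 -0.3101  0.055 ]
ribL [ 0.5896 -0.2217  0.075 ]
ribR [ 0.5796 -0.2859  0.075 ]
rib [ 0.5906 -0.2529  0.075 ]
pan [0.4471 0.1271 0.04  ]
panL [0.4423 0.1715 0.04  ]
panR [0.4521 0.0822 0.04  ]
scaleBL [0.3878 0.1921 0.03  ]
scBR [0.3796 0.0689 0.03  ]
scTR [0.4802 0.0589 0.03  ]
scTL [0.4948 0.1817 0.03  ]
tapeR [0.4178 0.2589 0.019 ]
glue top [ 0.473  -0.0289  0.089 ]
oil top [ 0.4721 -0.3657  0.119 ]
pink [ 0.5425 -0.0731  0.05  ]
edgeL [ 0.3896 -0.057   0.    ]
edgeR [ 0.4024 -0.4796  0.    ]
cop? [ 0.6336 -0.119   0.158 ]
tm [0.44   0.3668 0.055 ]
purple [ 0.5652 -0.4179  0.05  ]
```

Call:
send_rows([
  [0.085,-0.031,0.02,0,0],
  [0.085,-0.062,0.04,0,0],
  [0.085,-0.093,0.06,0,0],
  [0.085,-0.124,0.08,0,0],
  [0.085,-0.155,0.1,0,0],
  [0.085,-0.186,0.12,0,0],
  [0.085,-0.217,0.14,0,0],
  [0.085,-0.248,0.16,0,0],
])

```text
t: 0.92
tcp_pos: [0.2563, 0.3178, 0.2313]
tool_rot: [180.0, -0.0, 74.3]
force: [1.4, -0.0, -0.6]
width: 0.0849
```

```bash
cat >> h.py <<'E'
def need(p,yaw):
    s=st();y=np.radians(s["tool_rot"][2]);D=np.asarray(p)-s["tcp_pos"]
    R=Ro.from_euler('xyz',s["tool_rot"],degrees=True).as_matrix()
    t=-np.radians((yaw-s["tool_rot"][2]+180)%360-180)
    print("shift",(R.T@D).round(4),"turn",round(t,3))
E
python3 - <<'E'
from h import *
need([.43,-.25,.23],-11)
E
```

```text
t 0.92 tcp [0.2563 0.3178 0.2313] rot [ 1.7999e+02 -1.0000e-02  7.4280e+01] F [ 1.4 -0.  -0.6] w 0.0849 q [ 50.9   0.2 118.4  -0.   61.4 -23.4]
shift [-0.4995  0.321   0.0012] turn 1.488
```

Call:
send_rows([
  [0.085,-0.031,0.02,0,0.1],
  [0.085,-0.062,0.04,0,0.2],
  [0.085,-0.093,0.06,0,0.3],
  [0.085,-0.124,0.08,0,0.4],
  [0.085,-0.155,0.1,0,0.5],
  [0.085,-0.186,0.12,0,0.6],
  [0.085,-0.217,0.14,0,0.7],
  [0.085,-0.248,0.16,0,0.8],
])

```text
t: 1.58
tcp_pos: [0.3431, 0.0355, 0.2316]
tool_rot: [180.0, -0.1, 28.1]
force: [1.7, 0.8, -0.0]
width: 0.085
```

Run:
```python
from h import *
need([.43,-.25,.23],-11)
```

```text
t 1.58 tcp [0.3431 0.0355 0.2316] rot [ 1.7998e+02 -6.0000e-02  2.8140e+01] F [ 1.7  0.8 -0. ] w 0.085 q [  5.7  -6.5 124.5   0.   61.9 -22.5]
shift [-0.0581  0.2928  0.0017] turn 0.683
```

Call:
send_rows([
  [0.085,-0.007,0.037,0,0.09],
  [0.085,-0.014,0.074,0,0.18],
  [0.085,-0.022,0.11,0,0.27],
  [0.085,-0.029,0.147,0,0.36],
  [0.085,-0.036,0.184,0,0.45],
  [0.085,-0.044,0.22,0,0.54],
  [0.085,-0.051,0.257,0,0.62],
  [0.085,-0.058,0.293,0,0.683],
])

```text
t: 2.25
tcp_pos: [0.4315, -0.2501, 0.2313]
tool_rot: [180.0, -0.0, -11.0]
force: [0.9, -0.4, 0.6]
width: 0.0854
```

Run:
```python
from h import *
s=st();d=snapshot("wrist");cv2.imwrite("pics/w1.png",d["frame"][:,:,::-1])
d2=snapshot("scene");cv2.imwrite("pics/sc1.png",d2["frame"][:,:,::-1])
```

```text
t 2.25 tcp [ 0.4315 -0.2501  0.2313] rot [ 1.800e+02 -1.000e-02 -1.099e+01] F [ 0.9 -0.4  0.6] w 0.0854 q [-30.3   8.9 108.7   0.   62.3 -19.3]
```

View pics/w1.png

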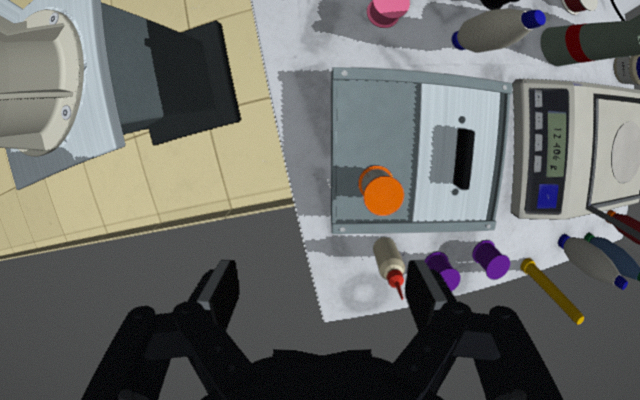

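View pics/sc1.png

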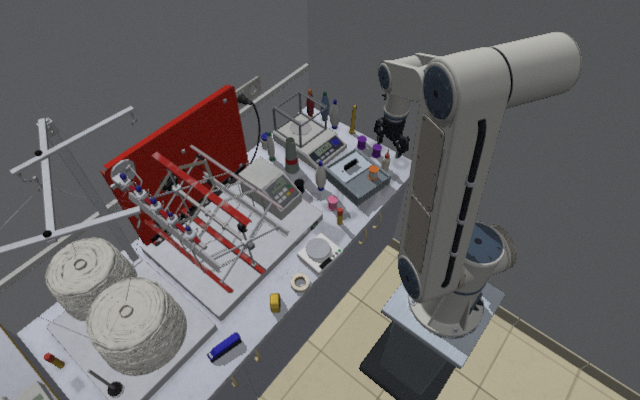

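The wrist view shows the tray upright in the frame. The spool top is at about (383,196), the rib at (464,158), the oil bottle at (390,260), and the tray corners at (332,70), (510,82), (500,231) and (332,230).

Run:
```python
from h import *
s=st();d=snapshot("wrist");f=d["frame"];h=cv2.cvtColor(f,cv2.COLOR_RGB2HSV)
m=cv2.inRange(h,(5,150,150),(20,255,255));m=cv2.morphologyEx(m,cv2.MORPH_OPEN,np.ones((9,9)))
c=max(cv2.findContours(m,0,1)[0],key=cv2.contourArea);print("circ",cv2.minEnclosingCircle(c));e=cv2.fitEllipse(c);print(e)
print("spool",wonz(s,d,e[0],.094))
cs=[wonz(s,d,u,.055) for u in [(332,70),(510,82),(500,231),(332,230)]];print(cs,np.mean(cs,0))
for a,b in [(0,1),(3,2),(0,3),(1,2)]:
    v=cs[b]-cs[a];print(np.hypot(*v[:2]).round(4),np.degrees(np.arctan2(v[1],v[0])).round(1))
g=cv2.inRange(cv2.cvtColor(f,cv2.COLOR_RGB2GRAY),0,60);g2=np.zeros_like(g);g2[115:210,440:485]=g[115:210,440:485]
c=max(cv2.findContours(g2,0,1)[0],key=cv2.contourArea);r=cv2.minAreaRect(c);print(r)
print("rib",wonz(s,d,r[0],.072))
for n,u,z in [("oilbase",(383,242),0),("oiltop",(398,292),.119),("cop",(538,17),.02),("copbase",(460,40),.02),("edge1",(255,0),0),("edge2",(325,320),0),("pink",(388,8),.05)]: print(n,wonz(s,d,u,z))
cv2.imwrite("pics/w1c.png",cv2.resize(f[50:250,310:530,::-1],None,fx=3,fy=3,interpolation=cv2.INTER_CUBIC))
d1=snapshot("side");d2=snapshot("scene")
def tri(u1,u2):
    o1,r1=ray(d1,u1);o2,r2=ray(d2,u2)
    t=np.linalg.lstsq(np.c_[r1,-r2],o2-o1,rcond=None)[0];a=o1+r1*t[0];b=o2+r2*t[1];return ((a+b)/2).round(3),np.linalg.norm(a-b).round(4)
print(tri((200,190),(264,271)),tri((200,190),(229,291)),tri((152,160),(229,291)))
f2=d1["frame"];cv2.imwrite("pics/rs.png",cv2.resize(f2[0:260,90:360,::-1],None,fx=2.3,fy=2.3))
f2=d2["frame"];cv2.imwrite("pics/rc.png",cv2.resize(f2[130:310,100:340,::-1],None,fx=3,fy=3))
```

```text
t 2.35 tcp [ 0.433  -0.2525  0.2314] rot [ 1.799e+02 -1.200e-01 -1.103e+01] F [0.5 0.2 0.2] w 0.0849 q [-3.040e+01  9.100e+00  1.085e+02 -1.000e-01  6.230e+01 -1.930e+01]
circ ((381.0, 192.5), 20.573139190673828)
((381.280517578125, 193.0434112548828), (37.52701950073242, 39.92521667480469), 47.228939056396484)
spool [ 0.4892 -0.2663  0.094 ]
[array([ 0.4658, -0.1418,  0.055 ]), array([ 0.6681, -0.1763,  0.055 ]), array([ 0.6455, -0.3598,  0.055 ]), array([ 0.4339, -0.3124,  0.055 ])] [ 0.553325 -0.247575  0.055   ]
0.2052 -9.7
0.2168 -12.6
0.1736 -100.6
0.1849 -97.0
((461.4061584472656, 156.13607788085938), (16.69619369506836, 59.91365051269531), 5.52754020690918)
rib [ 0.585  -0.2497  0.072 ]
oilbase [ 0.4964 -0.3686  0.    ]
oiltop [ 0.491  -0.3664  0.119 ]
cop [ 0.7603 -0.0882  0.02  ]
copbase [ 0.6272 -0.1208  0.02  ]
edge1 [ 0.3958 -0.0286  0.    ]
edge2 [ 0.3934 -0.4875  0.    ]
pink [ 0.537 -0.083  0.05 ]
(array([0.503, 0.344, 0.125]), np.float64(0.0183)) (array([ 0.612,  0.429, -0.03 ]), np.float64(0.017)) (array([0.517, 0.477, 0.193]), np.float64(0.0373))
```

View pics/w1c.png

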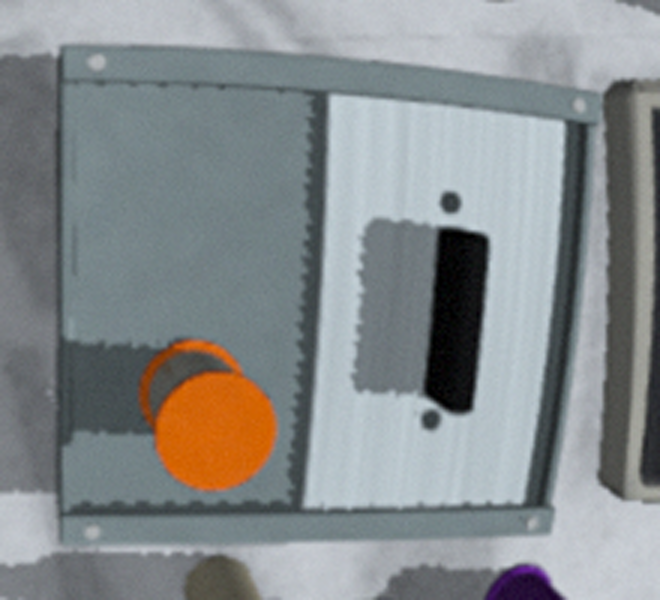

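View pics/rs.png

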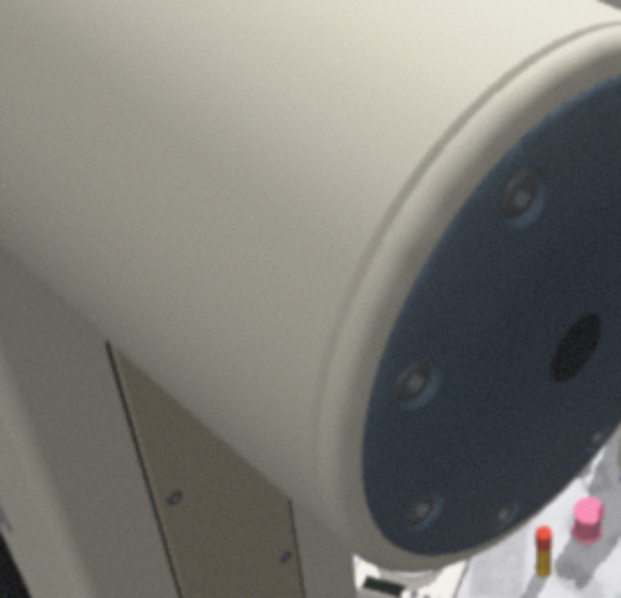

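View pics/rc.png

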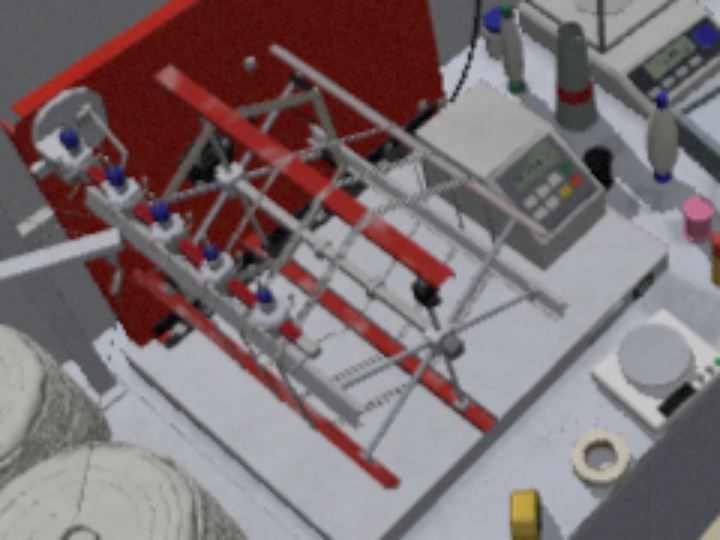

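Run:
```python
import cv2
f=cv2.imread("pics/side0.png");cv2.imwrite("pics/rs2.png",cv2.resize(f[10:210,130:330],None,fx=3,fy=3))
```

```text
(no output)
```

View pics/rs2.png

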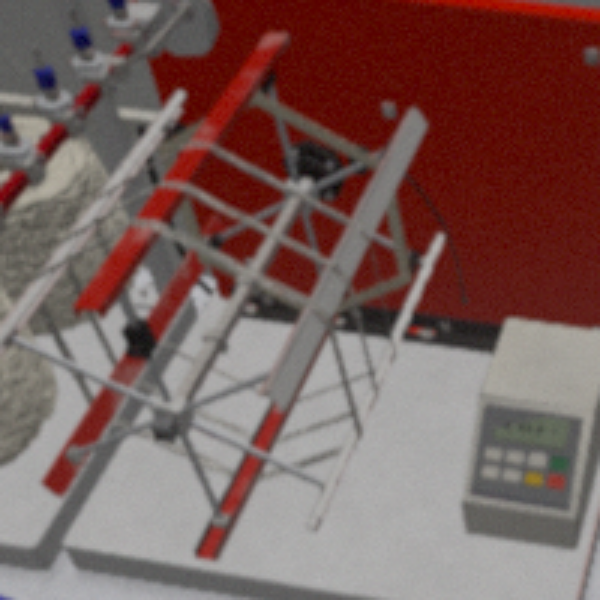

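Run:
```python
from h import *
d1=snapshot("side");d2=snapshot("scene")
def tri(u1,u2):
    o1,r1=ray(d1,u1);o2,r2=ray(d2,u2)
    t=np.linalg.lstsq(np.c_[r1,-r2],o2-o1,rcond=None)[0];a=o1+r1*t[0];b=o2+r2*t[1];return ((a+b)/2).round(3),np.linalg.norm(a-b).round(4)
for a in [(234.3,185),(219.3,143.3)]:
  for b in [(281.7,208.3),(287.7,233.3)]: print(a,b,tri(a,b))
need([.489,-.267,.15],-11)
```

```text
(234.3, 185) (281.7, 208.3) (array([0.508, 0.204, 0.247]), np.float64(0.0777))
(234.3, 185) (287.7, 233.3) (array([0.497, 0.224, 0.197]), np.float64(0.001))
(219.3, 143.3) (281.7, 208.3) (array([0.501, 0.235, 0.342]), np.float64(0.0026))
(219.3, 143.3) (287.7, 233.3) (array([0.482, 0.254, 0.312]), np.float64(0.0774))
t 2.6 tcp [ 0.4309 -0.2469  0.2312] rot [-1.7997e+02  4.0000e-02 -1.0640e+01] F [0.1 0.4 0.3] w 0.0853 q [-30.    8.8 109.    0.   62.3 -19.4]
shift [0.0608 0.0091 0.0811] turn 0.006
```

Call:
send_rows([
  [0.062,0.02,0.002,0,0],
  [0.062,0.04,0.004,0,0],
  [0.062,0.058,0.005,0.02,0],
  [0.062,0.058,0.005,0.045,0],
  [0.062,0.058,0.005,0.07,0],
  [0.062,0.058,0.005,0.095,0],
  [0.062,0.058,0.005,0.101,0],
  [0.062,0.058,0.005,0.101,0],
])

```text
t: 3.27
tcp_pos: [0.4863, -0.262, 0.1289]
tool_rot: [-179.9, 0.2, -10.6]
force: [0.2, 0.2, -0.9]
width: 0.0619
```

Run:
```python
from h import *
s=st();d=snapshot("wrist");cv2.imwrite("pics/w2.png",d["frame"][:,:,::-1])
```

```text
t 3.27 tcp [ 0.4863 -0.262   0.1289] rot [-179.93    0.2   -10.63] F [ 0.2  0.2 -0.9] w 0.0619 q [-28.5  20.9 107.5   0.   51.8 -17.9]
```

View pics/w2.png

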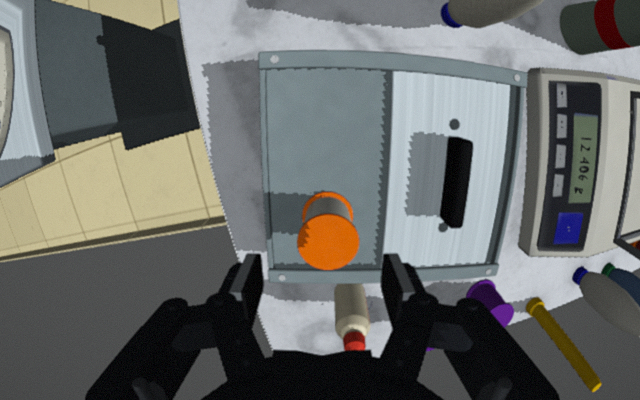

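The spool top is at about (328,241), between the fingers in x, and the tray edges line up with the image axes. I'll measure the exact offset in tool axes.

Run:
```python
from h import *
s=st();d=snapshot("wrist");f=d["frame"];h=cv2.cvtColor(f,cv2.COLOR_RGB2HSV)
m=cv2.inRange(h,(5,150,150),(20,255,255));m=cv2.morphologyEx(m,cv2.MORPH_OPEN,np.ones((15,15)))
c=max(cv2.findContours(m,0,1)[0],key=cv2.contourArea);e=cv2.fitEllipse(c);print(e)
p=wonz(s,d,e[0],.094);print("spool",p);need([p[0],p[1],.06],-11)
cs=[wonz(s,d,u,.055) for u in [(260,52),(526,73),(497,275),(265,284)]];print(cs,np.mean(cs,0))
for a,b in [(0,1),(3,2),(0,3),(1,2)]:
    v=cs[b]-cs[a];print(np.hypot(*v[:2]).round(4),np.degrees(np.arctan2(v[1],v[0])).round(1))
```

```text
t 3.32 tcp [ 0.4873 -0.2628  0.1304] rot [-1.7998e+02  6.0000e-02 -1.0640e+01] F [ 0.2 -0.2  0.2] w 0.0621 q [-28.5  20.8 107.4   0.   51.8 -17.8]
((327.87908935546875, 240.25827026367188), (54.01929473876953, 56.30095672607422), 35.23890686035156)
spool [ 0.4909 -0.2666  0.094 ]
t 3.37 tcp [ 0.488  -0.2634  0.1314] rot [ 1.7998e+02 -5.0000e-02 -1.0660e+01] F [ 0.5 -0.4 -0.2] w 0.0618 q [-28.5  20.8 107.3   0.   51.8 -17.8]
shift [0.0034 0.0026 0.0714] turn 0.006
[array([ 0.4675, -0.1374,  0.055 ]), array([ 0.67  , -0.1765,  0.055 ]), array([ 0.6379, -0.3551,  0.055 ]), array([ 0.4283, -0.317 ,  0.055 ])] [ 0.550925 -0.2465    0.055   ]
0.2062 -10.9
0.213 -10.3
0.1838 -102.3
0.1815 -100.2
```

Call:
send_rows([
  [0.062,0.003,0.003,0.015,0],
  [0.062,0.003,0.003,0.035,0],
  [0.062,0.003,0.003,0.055,0],
  [0.062,0.003,0.003,0.068,0],
  [0.062,0.003,0.003,0.071,0],
  [0.025,0.003,0.003,0.071,0],
  [0.025,0.003,0.003,0.071,0],
  [0.025,0.003,0.003,0.071,0],
])

```text
t: 4.03
tcp_pos: [0.491, -0.2677, 0.0612]
tool_rot: [179.9, -0.2, -10.7]
force: [0.3, 0.1, -0.4]
width: 0.0381
```

Call:
send_rows([
  [0.025,0,0,0,0],
  [0.025,0,0,0,0],
  [0.025,0,0,-0.003,0],
  [0.025,0,0,-0.012,0],
  [0.025,0,0,-0.03,0],
  [0.025,0,0,-0.05,0],
  [0.025,0,0,-0.06,0],
  [0.025,0,0,-0.06,0],
])

```text
t: 4.7
tcp_pos: [0.4915, -0.268, 0.1222]
tool_rot: [179.9, -0.3, -10.7]
force: [0.4, -0.6, -0.5]
width: 0.0381
```

Run:
```python
from h import *
need([.435,-.085,.12],-11);d=snapshot("wrist");cv2.imwrite("pics/w3.png",d["frame"][:,:,::-1])
d=snapshot("side");cv2.imwrite("pics/s3.png",cv2.resize(d["frame"][160:300,300:500,::-1],None,fx=4,fy=4))
```

```text
t 4.7 tcp [ 0.4915 -0.268   0.1222] rot [179.91  -0.26 -10.72] F [ 0.4 -0.6 -0.5] w 0.0381 q [-28.8  21.8 107.2  -0.   50.7 -18. ]
shift [-0.0895 -0.1694  0.0015] turn 0.005
```

View pics/w3.png

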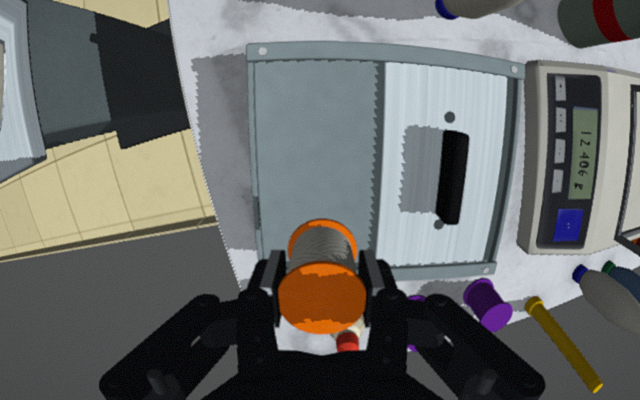

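View pics/s3.png

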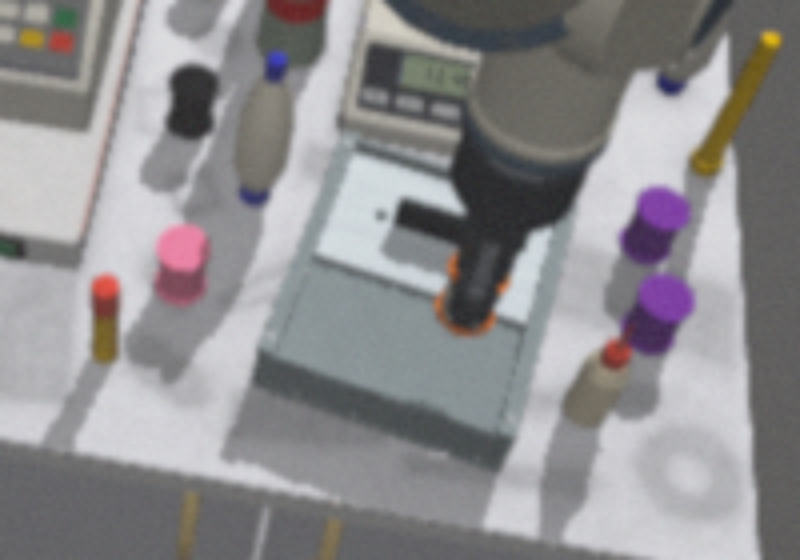

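Run:
```python
from h import *
need([.434,-.098,.122],-11);d=snapshot("side")
print(onz(d,(300+105/4,160+352/4),0),onz(d,(300+182/4,160+240/4),.05),onz(d,(300+190/4,160+490/4),0))
```

```text
t 4.8 tcp [ 0.49   -0.2672  0.1196] rot [ 1.7998e+02 -5.0000e-02 -1.0720e+01] F [-0.8  0.1  0.1] w 0.0383 q [-28.8  22.  107.4  -0.   50.6 -18. ]
shift [-0.0865 -0.1559 -0.0025] turn 0.005
[ 0.4721 -0.0302  0.    ] [ 0.5468 -0.0722  0.05  ] [ 0.3771 -0.1084  0.    ]
```

Call:
send_rows([
  [0.025,-0.01,-0.02,0,0],
  [0.025,-0.025,-0.045,0,0],
  [0.025,-0.042,-0.075,0,0],
  [0.025,-0.059,-0.105,0,0],
  [0.025,-0.073,-0.132,0,0],
  [0.025,-0.083,-0.15,0,0],
  [0.025,-0.087,-0.157,0,0],
  [0.025,-0.087,-0.157,0,0],
])

```text
t: 5.52
tcp_pos: [0.4324, -0.0954, 0.1185]
tool_rot: [-180.0, 0.1, -10.6]
force: [0.6, 0.3, -0.5]
width: 0.0381
```

Call:
send_rows([
  [0.025,0,0,0.015,0],
  [0.025,0,0,0.035,0],
  [0.025,0,0,0.055,0],
  [0.025,0,0,0.075,0],
  [0.025,0,0,0.09,0],
  [0.025,0,0,0.097,0],
  [0.025,0,0,0.101,0],
  [0.025,0,0,0.102,0],
])

```text
t: 6.18
tcp_pos: [0.4334, -0.0974, 0.0171]
tool_rot: [180.0, 0.1, -10.7]
force: [-5.3, -1.2, 12.7]
width: 0.0384
```

Run:
```python
from h import *
s=st();d=snapshot("side");cv2.imwrite("pics/s4.png",cv2.resize(d["frame"][160:300,300:500,::-1],None,fx=4,fy=4))
```

```text
t 6.18 tcp [ 0.4334 -0.0974  0.0171] rot [ 1.7999e+02  9.0000e-02 -1.0730e+01] F [-5.3 -1.2 12.7] w 0.0384 q [-12.8  24.4 123.9  -0.   31.7  -2.1]
```

View pics/s4.png

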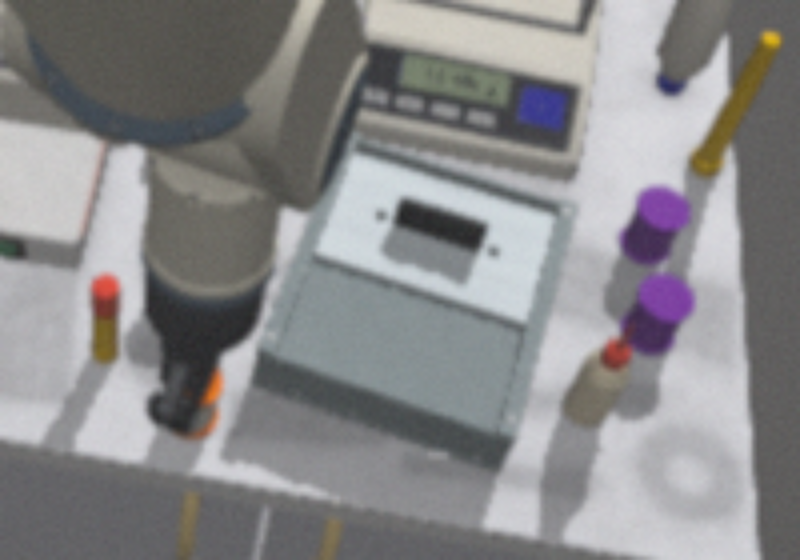

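The force of 12.7 N upward shows the spool is seated on the worktop. I'll ease up by 1 mm, release it, and rise straight.

Call:
send_rows([
  [0.025,0,0,-0.001,0],
  [0.058,0,0,-0.001,0],
  [0.058,0,0,-0.001,0],
  [0.058,0,0,-0.001,0],
  [0.058,0,0,-0.001,0],
  [0.058,0,0,-0.015,0],
  [0.058,0,0,-0.04,0],
  [0.058,0,0,-0.07,0],
])

```text
t: 6.9
tcp_pos: [0.4323, -0.0964, 0.087]
tool_rot: [-180.0, 0.2, -10.7]
force: [-0.9, -0.0, -0.8]
width: 0.0581
```

Call:
send_rows([
  [0.058,0,0,-0.02,0],
  [0.058,0,0,-0.03,0],
  [0.058,0.01,0.01,-0.04,0],
  [0.058,0.03,0.025,-0.04,0],
  [0.058,0.055,0.045,-0.04,0],
  [0.058,0.08,0.065,-0.04,0],
  [0.058,0.1,0.085,-0.04,0],
  [0.058,0.1,0.09,-0.04,0],
])

```text
t: 7.57
tcp_pos: [0.5184, -0.207, 0.1271]
tool_rot: [179.9, -0.2, -10.8]
force: [-0.1, -0.0, -0.4]
width: 0.0582
```

Run:
```python
from h import *
s=st();d=snapshot("wrist");cv2.imwrite("pics/w5.png",d["frame"][:,:,::-1])
```

```text
t 7.57 tcp [ 0.5184 -0.207   0.1271] rot [179.93  -0.19 -10.76] F [-0.1 -0.  -0.4] w 0.0582 q [-21.9  21.3 107.2  -0.   51.3 -11.1]
```

View pics/w5.png

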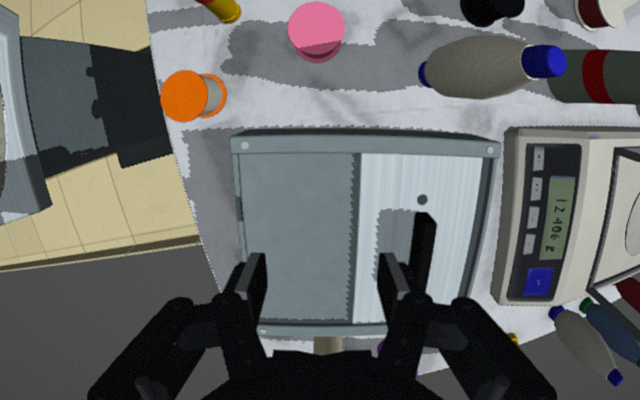

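The spool stands at image (187,95), clear of everything. Next is the rib.

Run:
```python
from h import *
need([.585,-.25,.127],-11)
```

```text
t 7.62 tcp [ 0.5162 -0.206   0.1266] rot [ 1.7997e+02 -4.0000e-02 -1.0780e+01] F [-0.3 -0.8  0.8] w 0.0578 q [-21.9  21.2 107.4  -0.   51.3 -11.1]
shift [ 0.0758  0.0303 -0.0003] turn 0.004
```

Call:
send_rows([
  [0.055,0.015,0.006,0,0],
  [0.055,0.035,0.014,0,0],
  [0.055,0.055,0.022,0,0],
  [0.055,0.07,0.028,0,0],
  [0.055,0.075,0.03,0,0],
  [0.055,0.075,0.03,0,0],
  [0.055,0.075,0.03,0,0],
  [0.055,0.075,0.03,0,0],
])

```text
t: 8.28
tcp_pos: [0.5818, -0.2462, 0.1269]
tool_rot: [-180.0, 0.1, -10.7]
force: [-0.3, 0.0, -0.4]
width: 0.055
```

Run:
```python
from h import *
s=st();d=snapshot("wrist");cv2.imwrite("pics/w6.png",d["frame"][:,:,::-1])
```

```text
t 8.28 tcp [ 0.5818 -0.2462  0.1269] rot [-1.7997e+02  1.0000e-01 -1.0700e+01] F [-0.3  0.  -0.4] w 0.055 q [-23.1  27.2  97.6   0.   55.4 -12.4]
```

View pics/w6.png

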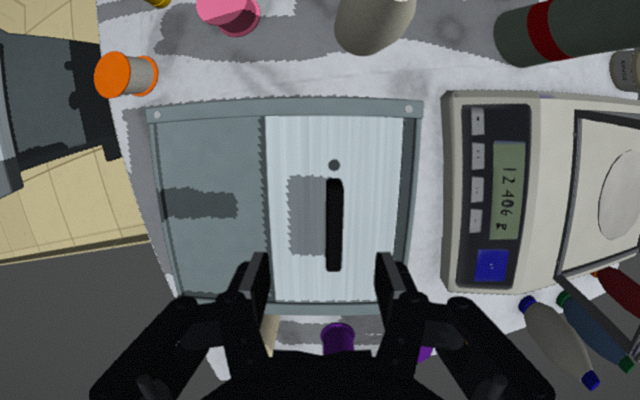

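Run:
```python
from h import *
s=st();d=snapshot("wrist")
a=wonz(s,d,(334,182),.075);b=wonz(s,d,(334,269),.075);print(a,b,(a+b)/2,np.linalg.norm(a-b));p=(a+b)/2
need([p[0],p[1],.053],-11)
```

```text
t 8.33 tcp [ 0.582  -0.2463  0.1271] rot [-1.7998e+02  7.0000e-02 -1.0700e+01] F [ 0.5 -0.5 -0.2] w 0.055 q [-23.1  27.2  97.5   0.   55.4 -12.4]
[ 0.596  -0.2171  0.075 ] [ 0.5848 -0.2816  0.075 ] [ 0.5904  -0.24935  0.075  ] 0.06546518158532827
t 8.38 tcp [ 0.5823 -0.2464  0.1272] rot [-1.7999e+02  5.0000e-02 -1.0700e+01] F [-0.9  0.3  0.2] w 0.055 q [-23.1  27.2  97.5   0.   55.4 -12.4]
shift [0.0086 0.0014 0.0742] turn 0.005
```

Call:
send_rows([
  [0.055,0.008,0.002,0.015,0],
  [0.055,0.008,0.002,0.035,0],
  [0.055,0.008,0.002,0.055,0],
  [0.055,0.008,0.002,0.068,0],
  [0.055,0.008,0.002,0.073,0],
  [0.004,0.008,0.002,0.073,0],
  [0.004,0.008,0.002,0.073,0],
  [0.004,0.008,0.002,0.073,0],
])

```text
t: 9.05
tcp_pos: [0.5914, -0.2509, 0.0554]
tool_rot: [180.0, -0.1, -10.7]
force: [0.2, 0.2, 0.6]
width: 0.0191
```

Call:
send_rows([
  [0.004,0,0,0,0],
  [0.004,0,0,0,0],
  [0.004,-0.003,0,0,0],
  [0.004,-0.008,0,0,0],
  [0.004,-0.014,0,0,0],
  [0.004,-0.02,0,0,0],
  [0.004,-0.025,0,0,0],
  [0.004,-0.03,0,0,0],
])

```text
t: 9.72
tcp_pos: [0.5628, -0.2457, 0.0556]
tool_rot: [179.9, -0.3, -10.7]
force: [5.1, -0.5, 4.7]
width: 0.0105
```

Run:
```python
from h import *
s=st();d=snapshot("wrist");cv2.imwrite("pics/w7.png",d["frame"][:,:,::-1])
```

```text
t 9.72 tcp [ 0.5628 -0.2457  0.0556] rot [179.95  -0.27 -10.72] F [ 5.1 -0.5  4.7] w 0.0105 q [-23.7  31.1 102.3   0.   46.3 -13. ]
```

View pics/w7.png

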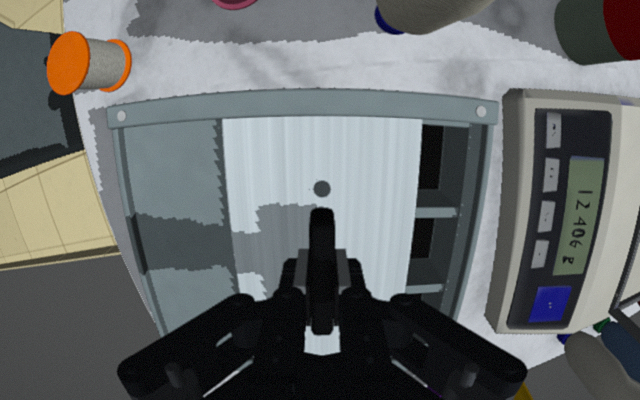

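The cover slides with the rib, and the pockets are opening at (435,160-300). I'll continue toward the stop.

Call:
send_rows([
  [0.004,-0.006,0,0,0],
  [0.004,-0.014,0,0,0],
  [0.004,-0.022,0,0,0],
  [0.004,-0.03,0,0,0],
  [0.004,-0.038,0,0,0],
  [0.004,-0.045,0,0,0],
  [0.004,-0.05,0,0,0],
  [0.004,-0.053,0,0,0],
])

```text
t: 10.43
tcp_pos: [0.5106, -0.2359, 0.0557]
tool_rot: [179.9, -0.3, -10.7]
force: [5.4, -1.1, 5.1]
width: 0.0107
```

Call:
send_rows([
  [0.004,-0.001,0,0,0],
  [0.004,-0.003,0,0,0],
  [0.004,-0.004,0,0,0],
  [0.004,-0.005,0,0,0],
  [0.004,-0.006,0,0,0],
  [0.004,-0.007,0,0,0],
  [0.004,-0.008,0,0,0],
  [0.004,-0.008,0,0,0],
])

```text
t: 11.1
tcp_pos: [0.5032, -0.2346, 0.0556]
tool_rot: [179.9, -0.3, -10.7]
force: [5.2, -1.2, 7.1]
width: 0.0104
```

Run:
```python
from h import *
s=st();d=snapshot("wrist");cv2.imwrite("pics/w8.png",d["frame"][:,:,::-1])
```

```text
t 11.1 tcp [ 0.5032 -0.2346  0.0556] rot [179.94  -0.28 -10.72] F [ 5.2 -1.2  7.1] w 0.0104 q [-25.2  27.1 109.9   0.   42.7 -14.4]
```

View pics/w8.png

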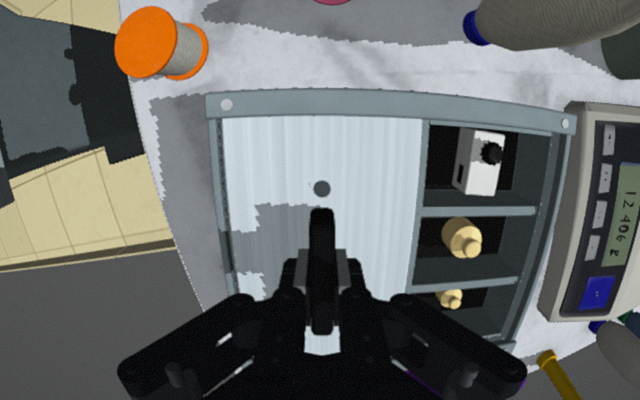

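The pockets show the clamp at (480,160), the large weight at (463,238) in the middle and the small one at (450,298). The force is steady, so the stop hasn't been reached. I'll creep on.

Call:
send_rows([
  [0.004,-0.0005,0,0,0],
  [0.004,-0.001,0,0,0],
  [0.004,-0.0015,0,0,0],
  [0.004,-0.002,0,0,0],
  [0.004,-0.0025,0,0,0],
  [0.004,-0.003,0,0,0],
  [0.004,-0.003,0,0,0],
  [0.004,-0.003,0,0,0],
])

```text
t: 11.82
tcp_pos: [0.501, -0.2342, 0.0557]
tool_rot: [179.9, -0.4, -10.7]
force: [8.4, -1.4, 4.3]
width: 0.0108
```

Call:
send_rows([
  [0.004,-0.0005,0,0,0],
  [0.004,-0.001,0,0,0],
  [0.004,-0.0015,0,0,0],
  [0.004,-0.002,0,0,0],
  [0.004,-0.002,0,0,0],
  [0.004,-0.002,0,0,0],
  [0.004,-0.002,0,0,0],
  [0.004,-0.002,0,0,0],
])

```text
t: 12.48
tcp_pos: [0.5009, -0.2342, 0.0561]
tool_rot: [179.9, -0.6, -10.7]
force: [11.9, -0.9, 1.6]
width: 0.0106
```

Call:
send_rows([
  [0.004,-0.001,0,0,0],
  [0.004,-0.002,0,0,0],
  [0.004,-0.003,0,0,0],
  [0.004,-0.003,0,0,0],
  [0.004,-0.003,0,0,0],
  [0.004,0.004,0,0,0],
  [0.004,0.005,0,0,0],
  [0.004,0.005,0,0,0],
])

```text
t: 13.15
tcp_pos: [0.5014, -0.234, 0.0556]
tool_rot: [180.0, -0.0, -10.7]
force: [-3.1, -0.2, 15.7]
width: 0.0109
```

Run:
```python
from h import *
s=st()
```

```text
t 13.15 tcp [ 0.5014 -0.234   0.0556] rot [ 1.7997e+02 -3.0000e-02 -1.0690e+01] F [-3.1 -0.2 15.7] w 0.0109 q [-25.2  27.1 109.9  -0.   43.  -14.4]
```

Call:
send_rows([
  [0.03,0,0,0,0],
  [0.045,0,0,0,0],
  [0.045,0,0,0,0],
  [0.045,0,0,0,0],
  [0.045,0,0,-0.015,0],
  [0.045,0,0,-0.04,0],
  [0.045,0,0,-0.07,0],
  [0.045,0,0,-0.07,0],
])

```text
t: 13.82
tcp_pos: [0.5037, -0.2349, 0.1287]
tool_rot: [179.9, -0.3, -10.7]
force: [0.3, 0.2, -0.3]
width: 0.045
```

Run:
```python
from h import *
s=st();d=snapshot("wrist");cv2.imwrite("pics/w9.png",d["frame"][:,:,::-1])
```

```text
t 13.82 tcp [ 0.5037 -0.2349  0.1287] rot [179.91  -0.35 -10.71] F [ 0.3  0.2 -0.3] w 0.045 q [-25.2  20.9 107.5  -0.   51.2 -14.4]
```

View pics/w9.png

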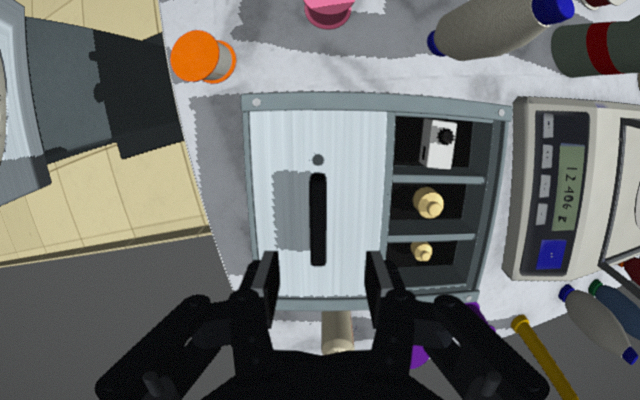

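Run:
```python
from h import *
s=st();d=snapshot("wrist");f=d["frame"]
cv2.imwrite("pics/w9c.png",cv2.resize(f[100:300,370:530,::-1],None,fx=3,fy=3,interpolation=cv2.INTER_CUBIC))
h=cv2.cvtColor(f,cv2.COLOR_RGB2HSV);m=cv2.inRange(h,(12,60,110),(30,255,255));m[:170]=0;m[275:]=0;m[:,:405]=0;m[:,450:]=0
for c in cv2.findContours(m,0,1)[0]:
    if cv2.contourArea(c)>60: 
        x=cv2.minEnclosingCircle(c);print(x,cv2.boundingRect(c),wonz(s,d,x[0],.023))
for k in range(1): print("knob",wonz(s,d,(431,206),.038))
```

```text
t 13.87 tcp [ 0.503  -0.2345  0.1268] rot [179.93  -0.27 -10.71] F [ 0.6 -1.1  0.2] w 0.0452 q [-25.2  21.1 107.6  -0.   51.  -14.4]
((424.72222900390625, 253.27777099609375), 9.61136245727539) (416, 244, 18, 18) [ 0.5894 -0.3032  0.023 ]
((432.5, 206.0), 13.901538848876953) (420, 193, 26, 27) [ 0.5994 -0.257   0.023 ]
knob [ 0.5931 -0.2503  0.038 ]
```

View pics/w9c.png

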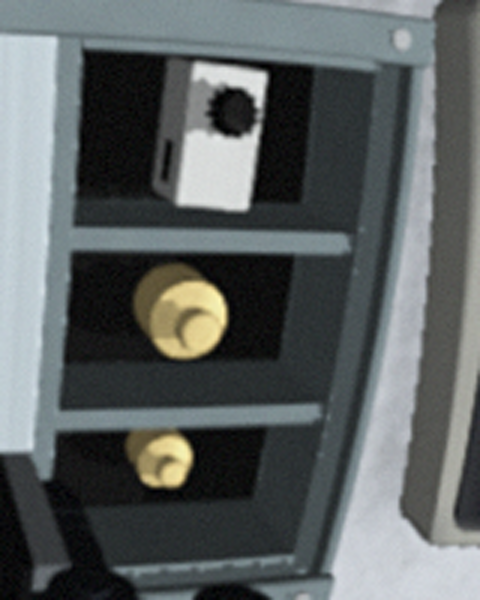

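The large weight is in the middle pocket, with its body disc at (433,206). That gives about (0.599,-0.256), and the pocket's expected centre is (0.600,-0.256).

Call:
send_rows([
  [0.042,0.015,0.001,0,0],
  [0.042,0.035,0.001,0,0],
  [0.042,0.058,0.002,0,0],
  [0.042,0.08,0.003,0,0],
  [0.042,0.094,0.003,0.01,0],
  [0.042,0.098,0.003,0.03,0],
  [0.042,0.098,0.003,0.045,0],
  [0.042,0.098,0.003,0.045,0],
])

```text
t: 14.58
tcp_pos: [0.5942, -0.2536, 0.0744]
tool_rot: [-179.9, 0.4, -10.7]
force: [-1.4, -0.3, 0.5]
width: 0.0417
```

Run:
```python
from h import *
s=st();d=snapshot("wrist");cv2.imwrite("pics/w10.png",d["frame"][:,:,::-1])
```

```text
t 14.58 tcp [ 0.5942 -0.2536  0.0744] rot [-179.91    0.42  -10.71] F [-1.4 -0.3  0.5] w 0.0417 q [-23.2  32.2  97.   -0.   51.2 -12.5]
```

View pics/w10.png

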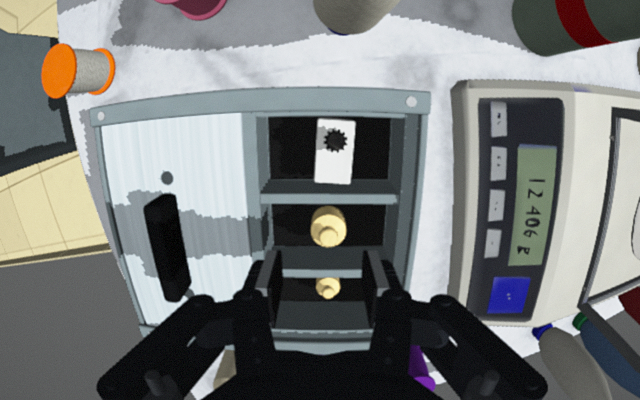

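Run:
```python
from h import *
s=st();d=snapshot("wrist");f=d["frame"]
cv2.imwrite("pics/w10c.png",cv2.resize(f[180:310,250:410,::-1],None,fx=4,fy=4,interpolation=cv2.INTER_CUBIC))
h=cv2.cvtColor(f,cv2.COLOR_RGB2HSV);m=cv2.inRange(h,(12,60,110),(30,255,255));m[:195]=0;m[:,:290]=0;m[:,365:]=0
for c in cv2.findContours(m,0,1)[0]:
    if cv2.contourArea(c)>60:
        x=cv2.minEnclosingCircle(c);print(x,cv2.boundingRect(c),wonz(s,d,x[0],.023),wonz(s,d,x[0],.03))
m[:]=0
s=st()
```

```text
t 14.63 tcp [ 0.5948 -0.2539  0.0761] rot [-179.93    0.33  -10.71] F [-0.4  0.   0.6] w 0.0421 q [-23.2  32.1  97.   -0.   51.3 -12.5]
((327.3292541503906, 283.93902587890625), 12.512152671813965) (315, 276, 25, 21) [ 0.5901 -0.3018  0.023 ] [ 0.5909 -0.2972  0.03  ]
((327.375, 225.5), 20.041072845458984) (310, 206, 35, 40) [ 0.5987 -0.2544  0.023 ] [ 0.5992 -0.2515  0.03  ]
t 14.68 tcp [ 0.5958 -0.2543  0.0777] rot [-179.96    0.19  -10.71] F [-0.2  1.3 -0.6] w 0.0421 q [-23.2  32.   96.9  -0.   51.4 -12.5]
```

View pics/w10c.png

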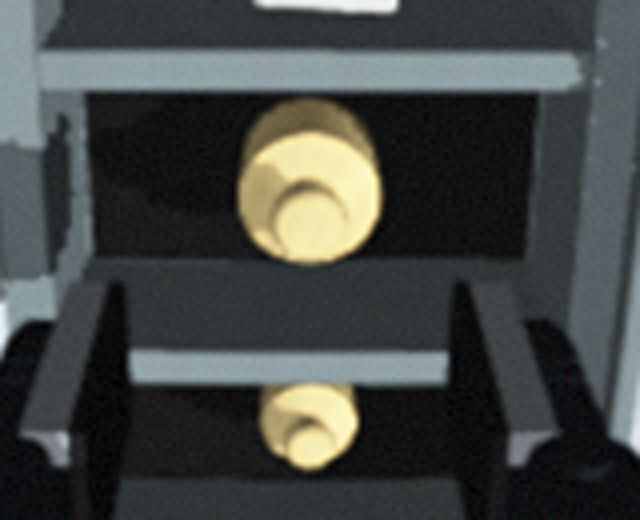

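Call:
send_rows([
  [0.042,0,0,0.01,0],
  [0.042,0,0,0.022,0],
  [0.042,0,0,0.034,0],
  [0.042,0,0,0.045,0],
  [0.042,0,0,0.054,0],
  [0.042,0,0,0.06,0],
  [0.042,0,0,0.06,0],
  [0.042,0,0,0.06,0],
])

```text
t: 15.35
tcp_pos: [0.5969, -0.2548, 0.0188]
tool_rot: [-180.0, 0.0, -10.7]
force: [0.6, -0.4, -0.2]
width: 0.0418
```

Run:
```python
from h import *
s=st();d=snapshot("wrist");cv2.imwrite("pics/w11.png",d["frame"][:,:,::-1])
```

```text
t 15.35 tcp [ 0.5969 -0.2548  0.0188] rot [-1.7999e+02  4.0000e-02 -1.0720e+01] F [ 0.6 -0.4 -0.2] w 0.0418 q [-23.2  36.6  98.    0.   45.4 -12.5]
```

View pics/w11.png

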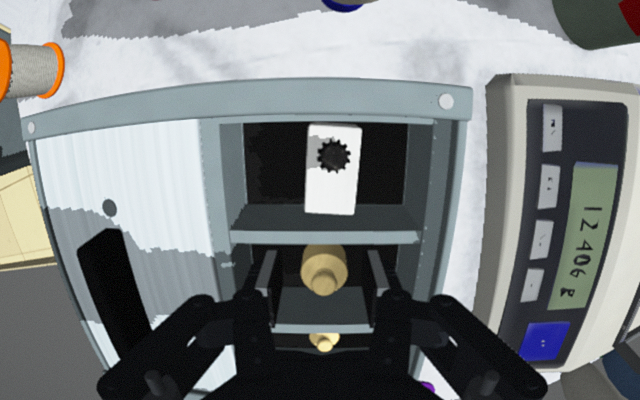

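Run:
```python
from h import *
s=st();d=snapshot("wrist")
print(wproj(s,d,[*s["tcp_pos"][:2],.038]),wproj(s,d,[*s["tcp_pos"][:2],.026]))
cv2.imwrite("pics/w11c.png",cv2.resize(d["frame"][220:360,240:400,::-1],None,fx=4,fy=4,interpolation=cv2.INTER_CUBIC))
```

```text
t 15.4 tcp [ 0.5972 -0.255   0.0194] rot [ 1.800e+02 -1.000e-02 -1.071e+01] F [-0.3  0.3 -0.1] w 0.0419 q [-23.2  36.5  98.   -0.   45.4 -12.5]
[321.  284.4] [321.1 271.4]
```

View pics/w11c.png

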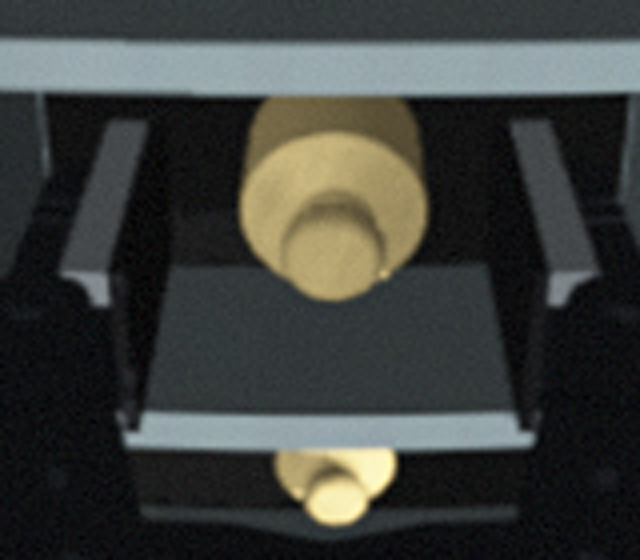

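The knob is at (323,283) against a predicted (321,284), so it's centred. I'll go down 7 mm and close.

Call:
send_rows([
  [0.042,0.001,0,0.004,0],
  [0.042,0.001,0,0.007,0],
  [0.042,0.001,0,0.007,0],
  [0.01,0.001,0,0.007,0],
  [0.01,0.001,0,0.007,0],
  [0.01,0.001,0,0.007,0],
  [0.01,0.001,0,0.007,0],
  [0.01,0.001,0,0.007,0],
])

```text
t: 16.12
tcp_pos: [0.5982, -0.2552, 0.0126]
tool_rot: [180.0, -0.0, -10.7]
force: [-0.6, 1.6, 2.7]
width: 0.0215
```

Call:
send_rows([
  [0.01,0,0,-0.002,0],
  [0.01,0,0,-0.006,0],
  [0.01,0,0,-0.014,0],
  [0.01,0,0,-0.026,0],
  [0.01,0,0,-0.042,0],
  [0.01,0,0,-0.06,0],
  [0.01,0,0,-0.08,0],
  [0.01,0,0,-0.1,0],
])

```text
t: 16.78
tcp_pos: [0.598, -0.2551, 0.1143]
tool_rot: [180.0, -0.0, -10.7]
force: [1.3, 0.7, -0.1]
width: 0.0216
```

Run:
```python
from h import *
s=st();d=snapshot("wrist");cv2.imwrite("pics/w12.png",d["frame"][:,:,::-1])
```

```text
t 16.78 tcp [ 0.598  -0.2551  0.1143] rot [ 1.7999e+02 -3.0000e-02 -1.0710e+01] F [ 1.3  0.7 -0.1] w 0.0216 q [-23.2  29.4  95.7  -0.   54.9 -12.5]
```

View pics/w12.png

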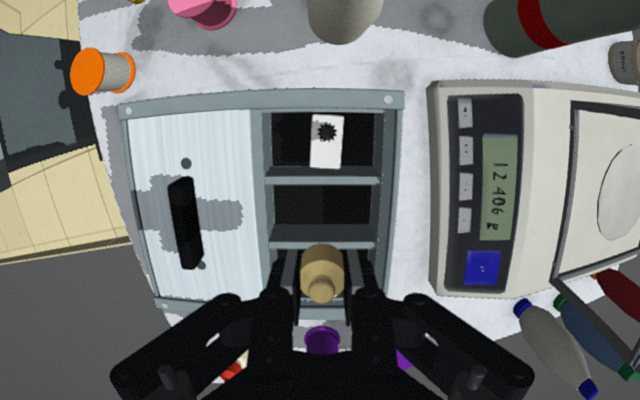

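The weight is held upright between the pads and the middle pocket is empty. I'll carry it back toward the robot first, then left, turning so the camera faces the robot.

Call:
send_rows([
  [0.01,-0.01,-0.002,-0.01,0],
  [0.01,-0.03,-0.005,-0.02,0],
  [0.01,-0.055,-0.01,-0.03,0],
  [0.01,-0.085,-0.015,-0.04,0],
  [0.01,-0.115,-0.02,-0.045,0],
  [0.01,-0.14,-0.024,-0.045,0],
  [0.01,-0.153,-0.026,-0.045,0],
  [0.01,-0.156,-0.027,-0.045,0],
])

```text
t: 17.5
tcp_pos: [0.4476, -0.1987, 0.1582]
tool_rot: [-180.0, 0.0, -10.7]
force: [0.9, 0.4, -1.1]
width: 0.0214
```

Run:
```python
from h import *
need([.40,-.03,.16],35)
```

```text
t 17.5 tcp [ 0.4476 -0.1987  0.1582] rot [-1.800e+02  2.000e-02 -1.072e+01] F [ 0.9  0.4 -1.1] w 0.0214 q [-24.1  13.4 113.8  -0.   52.8 -13.4]
shift [-0.0781 -0.1569 -0.0017] turn -0.798
```

Call:
send_rows([
  [0.01,-0.005,-0.01,0,-0.1],
  [0.01,-0.015,-0.03,0,-0.2],
  [0.01,-0.028,-0.055,0,-0.3],
  [0.01,-0.042,-0.083,0,-0.4],
  [0.01,-0.056,-0.111,0,-0.5],
  [0.01,-0.068,-0.136,0,-0.6],
  [0.01,-0.076,-0.152,0,-0.7],
  [0.01,-0.078,-0.157,0,-0.798],
])

```text
t: 18.17
tcp_pos: [0.4024, -0.0287, 0.1579]
tool_rot: [180.0, -0.1, 35.4]
force: [-0.1, 0.4, -1.0]
width: 0.0213
```

Run:
```python
from h import *
need([.42,.11,.16],79)
```

```text
t 18.17 tcp [ 0.4024 -0.0287  0.1579] rot [ 1.7999e+02 -6.0000e-02  3.5380e+01] F [-0.1  0.4 -1. ] w 0.0213 q [ -4.3   5.8 123.5   0.   50.6 -39.7]
shift [ 0.0946 -0.1029 -0.002 ] turn -0.761
```

Call:
send_rows([
  [0.01,0.008,-0.008,0,-0.1],
  [0.01,0.02,-0.022,0,-0.2],
  [0.01,0.036,-0.039,0,-0.3],
  [0.01,0.053,-0.058,0,-0.4],
  [0.01,0.07,-0.076,0,-0.5],
  [0.01,0.084,-0.091,0,-0.6],
  [0.01,0.092,-0.1,0,-0.7],
  [0.01,0.095,-0.103,0,-0.761],
])

```text
t: 18.83
tcp_pos: [0.4227, 0.1103, 0.1581]
tool_rot: [179.9, -0.1, 79.0]
force: [-0.7, -0.7, -0.6]
width: 0.0215
```

Call:
send_rows([
  [0.01,0,0,0,0],
  [0.01,0,0,0,0],
  [0.01,0,0,0,0],
  [0.01,0,0,0,0],
  [0.01,0,0,0,0],
  [0.01,0,0,0,0],
  [0.01,0,0,0,0],
  [0.01,0,0,0,0],
])

```text
t: 19.5
tcp_pos: [0.421, 0.1079, 0.1573]
tool_rot: [-180.0, -0.0, 78.6]
force: [-0.0, 0.6, 0.7]
width: 0.0215
```

Run:
```python
from h import *
s=st();d=snapshot("wrist");cv2.imwrite("pics/w13.png",d["frame"][:,:,::-1])
d=snapshot("side");cv2.imwrite("pics/s13.png",d["frame"][:,:,::-1])
```

```text
t 19.5 tcp [0.421  0.1079 0.1573] rot [-180.     -0.     78.57] F [-0.   0.6  0.7] w 0.0215 q [ 14.2   8.7 120.1   0.   51.2 -64.4]
```

View pics/w13.png

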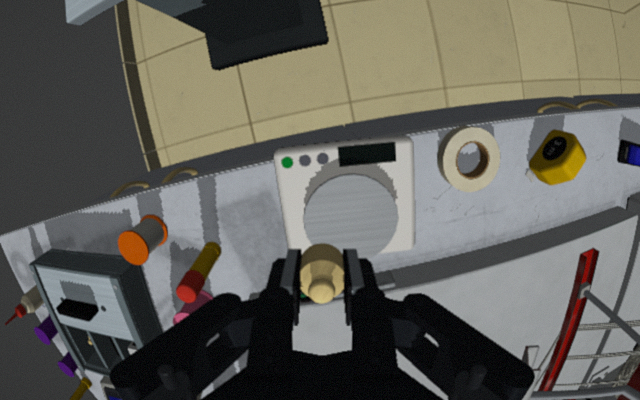

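View pics/s13.png

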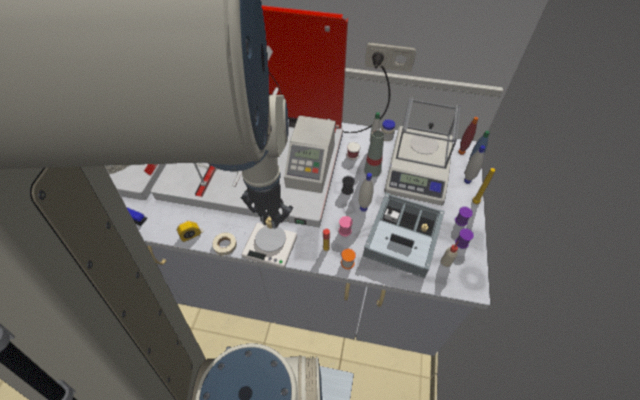

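The wrist view shows the pan with its left edge at u=304, right edge at u=398 and near rim at v≈174. The weight is held upright at (320,275).

Run:
```python
from h import *
from scipy.optimize import least_squares
s=st();d=snapshot("wrist")
f=d["frame"];cv2.imwrite("pics/w13c.png",cv2.resize(f[120:300,260:430,::-1],None,fx=3.3,fy=3.3,interpolation=cv2.INTER_CUBIC))
P=np.array([wonz(s,d,u,.04) for u in [(304,213),(398,213),(318,184),(352,173),(385,184),(309,232),(393,236)]])[:,:2];print(P)
r=least_squares(lambda c:np.hypot(*(P-c).T)-.044,[.447,.127]);print(r.x,r.fun)
```

```text
t 19.6 tcp [0.421  0.108  0.1573] rot [-180.      0.     78.59] F [ 0.6  0.3 -0. ] w 0.0218 q [ 14.2   8.7 120.1  -0.   51.2 -64.4]
[[0.4342 0.09  ]
 [0.4514 0.1742]
 [0.4102 0.1078]
 [0.4063 0.1386]
 [0.4217 0.1658]
 [0.4534 0.0904]
 [0.4736 0.1669]]
[0.44845977 0.13147746] [-0.00013976 -0.0011764   0.00099369 -0.00124282 -0.00047849 -0.00262653
 -0.00056283]
```

View pics/w13c.png

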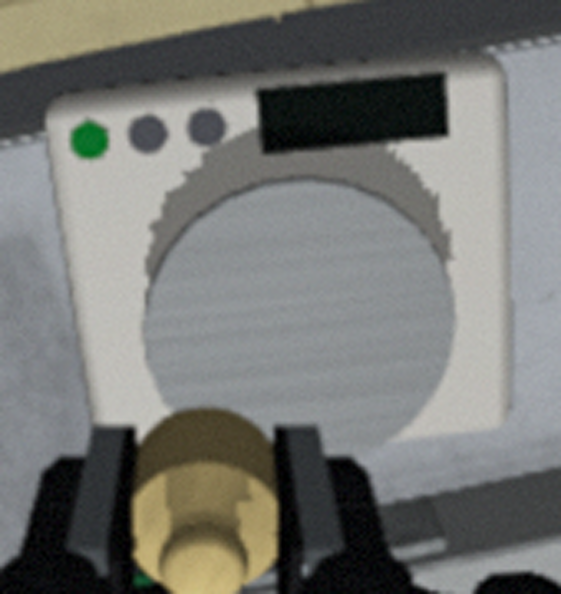

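Run:
```python
from h import *
need([.448,.130,.0446],78.6)
```

```text
t 19.65 tcp [0.421  0.108  0.1573] rot [180.    -0.    78.59] F [ 0.3 -0.8  0. ] w 0.0211 q [ 14.2   8.7 120.1  -0.   51.2 -64.4]
shift [0.0268 0.0221 0.1127] turn -0.0
```

Call:
send_rows([
  [0.01,0.006,0.005,0.008,0],
  [0.01,0.016,0.013,0.02,0],
  [0.01,0.024,0.02,0.035,0],
  [0.01,0.027,0.022,0.05,0],
  [0.01,0.027,0.022,0.065,0],
  [0.01,0.027,0.022,0.078,0],
  [0.01,0.027,0.022,0.088,0],
  [0.01,0.027,0.022,0.092,0],
])

```text
t: 20.32
tcp_pos: [0.4473, 0.1302, 0.0635]
tool_rot: [-179.9, 0.1, 78.6]
force: [-0.0, -0.0, 0.4]
width: 0.0212
```

Call:
send_rows([
  [0.01,0,0,0.002,0],
  [0.01,0,0,0.004,0],
  [0.01,0,0,0.006,0],
  [0.01,0,0,0.008,0],
  [0.01,0,0,0.01,0],
  [0.01,0,0,0.01,0],
  [0.01,0,0,0.01,0],
  [0.01,0,0,0.01,0],
])

```text
t: 20.98
tcp_pos: [0.448, 0.1303, 0.0555]
tool_rot: [180.0, -0.0, 78.6]
force: [0.8, 0.2, -0.6]
width: 0.0214
```

Run:
```python
from h import *
s=st();d=snapshot("wrist");cv2.imwrite("pics/w14.png",d["frame"][:,:,::-1])
d=snapshot("scene");cv2.imwrite("pics/sc14.png",cv2.resize(d["frame"][150:310,180:400,::-1],None,fx=3.5,fy=3.5))
```

```text
t 20.98 tcp [0.448  0.1303 0.0555] rot [ 1.7998e+02 -1.0000e-02  7.8610e+01] F [ 0.8  0.2 -0.6] w 0.0214 q [ 16.   21.4 120.5  -0.   38.1 -62.6]
```

View pics/w14.png

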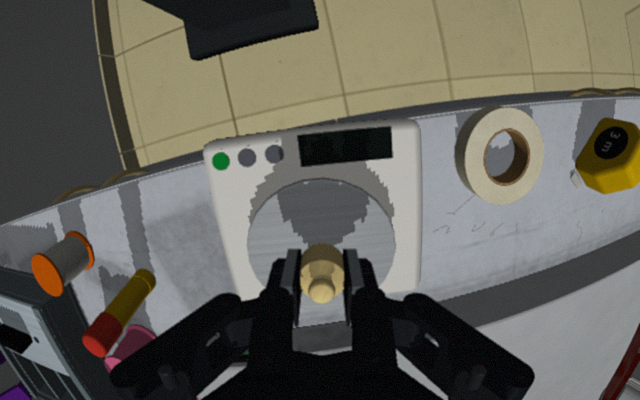

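View pics/sc14.png

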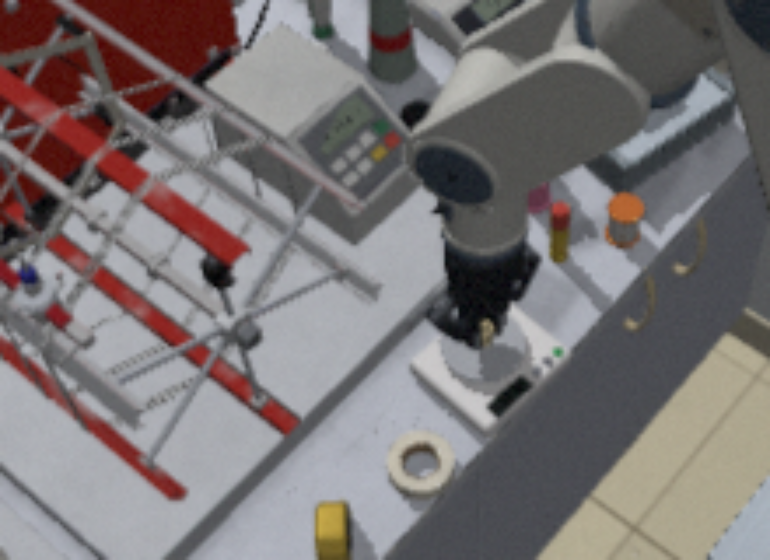

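The pan is centred at u≈321, the same as the weight. I'll check the along-x centring.

Run:
```python
from h import *
from scipy.optimize import least_squares
s=st();d=snapshot("wrist")
f=d["frame"];cv2.imwrite("pics/w14c.png",cv2.resize(f[150:350,230:420,::-1],None,fx=3,fy=3,interpolation=cv2.INTER_CUBIC))
P=np.array([wonz(s,d,u,.04) for u in [(247,240),(396,243),(322,180),(265,202),(380,204),(252,262)]])[:,:2]
r=least_squares(lambda c:np.hypot(*(P-c).T)-.044,[.447,.127]);print(r.x,r.fun.round(4))
r=least_squares(lambda c:np.hypot(*(P-c[:2]).T)-c[2],[.447,.127,.044]);print(r.x,r.fun.round(4))
```

```text
t 21.08 tcp [0.448  0.1303 0.0554] rot [ 1.7998e+02 -1.0000e-02  7.8610e+01] F [0.3 0.1 0. ] w 0.0216 q [ 16.   21.4 120.5  -0.   38.1 -62.6]
[0.45083446 0.13091866] [ 0.0003 -0.0008 -0.0003  0.0004 -0.0003 -0.0015]
[0.44970996 0.13089413 0.04313676] [ 0.0007  0.0002 -0.0005  0.0003 -0.     -0.0007]
```

View pics/w14c.png

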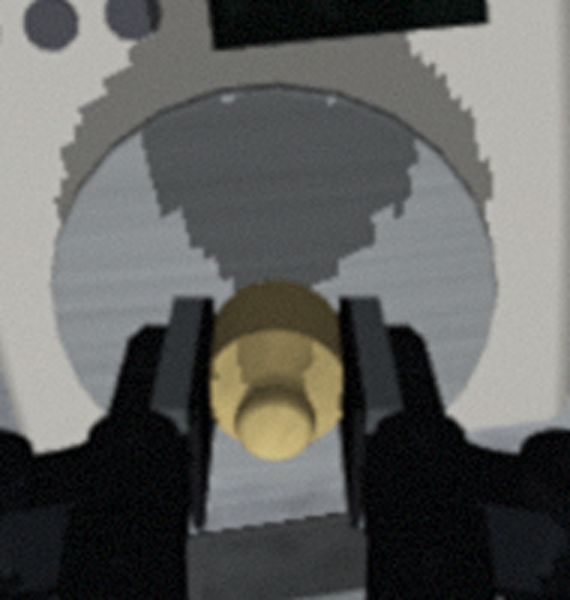

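Call:
send_rows([
  [0.01,0,0.0015,0.002,0],
  [0.01,0,0.0015,0.004,0],
  [0.01,0,0.0015,0.006,0],
  [0.01,0,0.0015,0.0075,0],
  [0.01,0,0.0015,0.009,0],
  [0.01,0,0.0015,0.0095,0],
  [0.01,0,0.0015,0.0095,0],
  [0.01,0,0.0015,0.0095,0],
])

```text
t: 21.8
tcp_pos: [0.4494, 0.1299, 0.0457]
tool_rot: [-180.0, 0.0, 78.6]
force: [-0.5, -0.0, -0.1]
width: 0.0212
```

Call:
send_rows([
  [0.01,0,0,0.0002,0],
  [0.01,0,0,0.0004,0],
  [0.01,0,0,0.0006,0],
  [0.01,0,0,0.0008,0],
  [0.01,0,0,0.001,0],
  [0.01,0,0,0.001,0],
  [0.01,0,0,0.001,0],
  [0.01,0,0,0.001,0],
])

```text
t: 22.47
tcp_pos: [0.4494, 0.1299, 0.0448]
tool_rot: [180.0, -0.0, 78.6]
force: [-0.2, -0.1, -0.9]
width: 0.021
```

Call:
send_rows([
  [0.01,0,0,0.0002,0],
  [0.01,0,0,0.0004,0],
  [0.01,0,0,0.0006,0],
  [0.01,0,0,0.0008,0],
  [0.01,0,0,0.001,0],
  [0.01,0,0,0.001,0],
  [0.01,0,0,0.001,0],
  [0.01,0,0,0.001,0],
])

```text
t: 23.13
tcp_pos: [0.4495, 0.1299, 0.0444]
tool_rot: [180.0, -0.0, 78.6]
force: [-3.3, -1.0, 12.5]
width: 0.0211
```

It touched at TCP z 0.0444 (predicted 0.0446). I'll ease off, release and rise.

Call:
send_rows([
  [0.01,0,0,-0.0005,0],
  [0.01,0,0,-0.0007,0],
  [0.024,0,0,-0.0007,0],
  [0.03,0,0,-0.0007,0],
  [0.042,0,0,-0.0007,0],
  [0.042,0,0,-0.0007,0],
  [0.042,0,0,-0.0007,0],
  [0.042,0,0,-0.0007,0],
])

```text
t: 23.8
tcp_pos: [0.4494, 0.1299, 0.0444]
tool_rot: [-180.0, 0.0, 78.6]
force: [0.4, -0.4, -0.0]
width: 0.0421
```

Call:
send_rows([
  [0.042,0,0,-0.005,0],
  [0.042,0,0,-0.015,0],
  [0.042,0,0,-0.03,0],
  [0.042,0,0,-0.05,0],
  [0.042,0,0,-0.07,0],
  [0.042,0,0,-0.09,0],
  [0.042,0,-0.01,-0.1,0],
  [0.042,0,-0.03,-0.1,0],
])

```text
t: 24.47
tcp_pos: [0.4232, 0.1365, 0.148]
tool_rot: [179.7, -0.2, 78.6]
force: [-0.0, 0.6, -0.9]
width: 0.042
```

Run:
```python
from h import *
s=st();d=snapshot("wrist");cv2.imwrite("pics/w15.png",d["frame"][:,:,::-1])
```

```text
t 24.47 tcp [0.4232 0.1365 0.148 ] rot [179.65  -0.18  78.57] F [-0.   0.6 -0.9] w 0.042 q [ 17.7  10.2 119.7  -0.   49.6 -60.9]
```

View pics/w15.png

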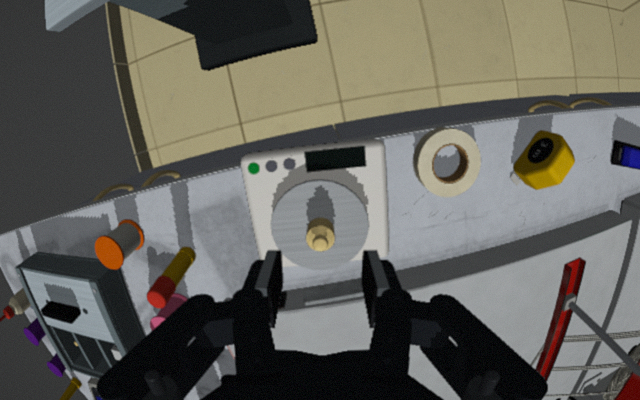

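Call:
send_rows([
  [0.042,-0.01,-0.01,-0.01,0],
  [0.042,-0.03,-0.02,-0.02,0],
  [0.042,-0.055,-0.03,-0.03,0],
  [0.042,-0.08,-0.04,-0.04,0],
  [0.042,-0.1,-0.04,-0.05,0],
  [0.042,-0.11,-0.04,-0.05,0],
  [0.042,-0.11,-0.04,-0.05,0],
  [0.042,-0.11,-0.04,-0.05,0],
])

```text
t: 25.18
tcp_pos: [0.3592, 0.0358, 0.195]
tool_rot: [179.9, -0.0, 78.5]
force: [-0.2, 0.3, -0.4]
width: 0.0419
```

Run:
```python
from h import *
s=st();d=snapshot("wrist");cv2.imwrite("pics/w16.png",d["frame"][:,:,::-1]);cv2.imwrite("pics/w16c.png",cv2.resize(d["frame"][130:300,300:520,::-1],None,fx=3.4,fy=3.4,interpolation=cv2.INTER_CUBIC))
d=snapshot("side");cv2.imwrite("pics/s16.png",cv2.resize(d["frame"][130:300,170:500,::-1],None,fx=2.4,fy=2.4,interpolation=cv2.INTER_CUBIC))
```

```text
t 25.18 tcp [0.3592 0.0358 0.195 ] rot [ 1.7995e+02 -3.0000e-02  7.8510e+01] F [-0.2  0.3 -0.4] w 0.0419 q [  5.4  -1.7 125.6   0.   56.1 -73.1]
```

View pics/w16.png

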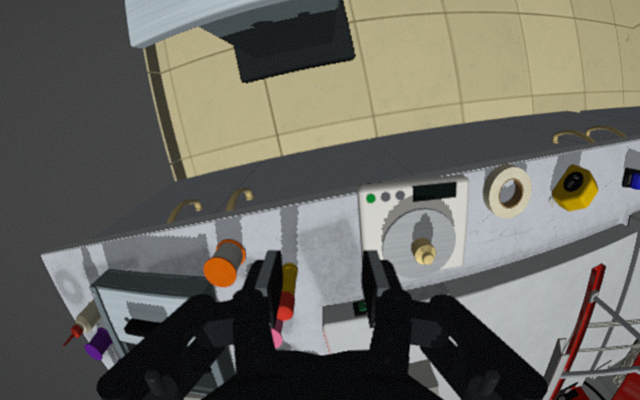

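View pics/w16c.png

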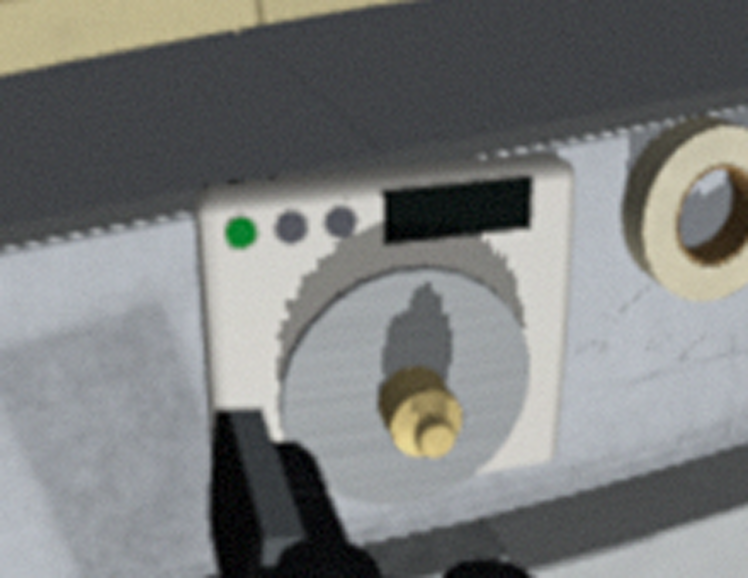

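View pics/s16.png

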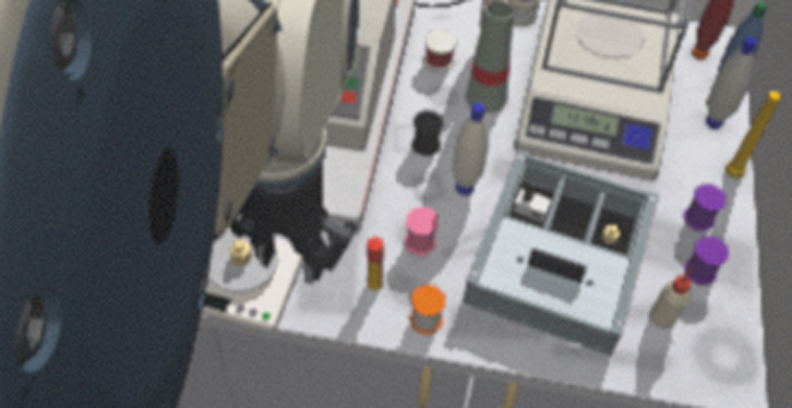

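Run:
```python
import cv2
f=cv2.imread("pics/w9.png");cv2.imwrite("pics/w9d.png",cv2.resize(f[80:320,230:400],None,fx=4,fy=2.5,interpolation=cv2.INTER_CUBIC))
from h import *
s={"tcp_pos":np.array([.5034,-.2347,.1278]),"tool_rot":np.array([179.93,-.27,-10.71])}
d=snapshot("wrist")
a=wonz(s,d,(318,175),.075);b=wonz(s,d,(318,265),.075);c=(a+b)/2;print("rib",c)
e=[wonz(s,d,u,.051) for u in [(245,150),(248,200),(388,200),(388,150)]]
R=np.array([.982,-.187]);print([round(float((x-c)[:2]@R),4) for x in e])
```

```text
rib [ 0.50215 -0.23345  0.075  ]
[-0.0532, -0.0533, 0.053, 0.0508]
```

View pics/w9d.png

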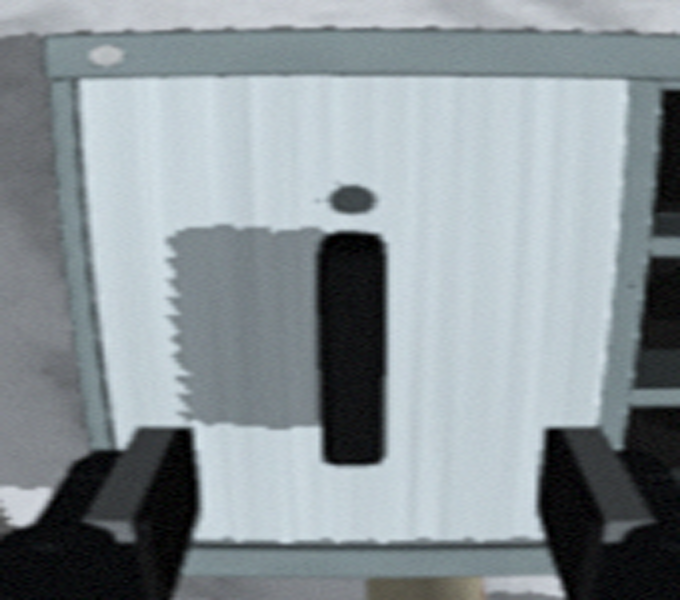

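The cover sits flush against the front stop and all three pockets are bare. The spool stands upright, and the weight is upright and central on the pan. Handing in.

Run:
```python
from h import *
st();print(sign_off())
```

```text
t 25.33 tcp [0.3591 0.0365 0.1944] rot [-179.98   -0.     78.64] F [ 0.8  0.7 -0.6] w 0.0422 q [  5.6  -1.6 125.6   0.   56.  -73.1]
the job is handed in; nothing more can be done
None
```

The job is done and handed in at 25.3 s of the 64 s allowed. sign_off gives no verdict, so what follows rests on my own checks.

- **Spool:** I lifted it off the deck and stood it upright on the worktop at about (0.433, -0.097). The last side and wrist pictures show it standing.
- **Cover:** I slid it by its rib until it met the front stop. The position stopped changing while the force rose. Pictures taken after I let go show it flush at the stop with all three pockets bare.
- **Weight:** I took the 50 g weight from the middle pocket and set it upright on the scale's pan, with about 12 N of contact before release. It stands about 3 mm or less from the pan's centre. The side and wrist cameras disagreed on the pan centre by about 4 mm, and I used the closer wrist view.
- **Everything else:** The 20 g weight and the clamp are still in their pockets. The bystanders visible in the last pictures looked undisturbed. I checked this by eye and did not measure each one, and the arm hid part of the last side view. The arm ended clear of everything, with contact forces near zero.

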